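# Fill the crisper and square up the fridge tray

## Task

Fold the crisper box's stiff cover up until it stands upright, and with it standing open put every tomato and green pepper on the worktop into the box; only then fold the cover down again and leave it ajar at about 30 degrees from shut, so that they can breathe. Also push the lidded food container along the fridge tray, square and flush into the corner where the two raised rims meet, its long side against the back rim. Leave the jar, bottles, bowl, mug and tin as they are.

Things in the scene. Friction and masses are not known exactly. Their poses are not given: they have to be found in the camera images.
- crisper: open clear plastic crisper box with pale blue rims, fixed to the worktop: 180 mm along its x, 220 mm along its y, 70 mm tall, walls and floor 5 mm (inside 170 x 210 mm); origin at the centre of its underside, x points away from the robot to its hinge side, y to the left
- cover (a joint): angle of the crisper's cover about the hinge along the box's far (+x) rim: 0 = shut flat on the box, 1.57 = standing straight up, stop at 1.75. The hinge is stiff (0.25 N m of friction): the cover stays at any angle where it is left. The cover is a white plate 180 x 220 x 6 mm with a grey tab
- cover_tab (a point): grip point of the cover's grey pull tab, which sticks out of the middle of the free edge in the cover's plane: 41 mm long, 30 mm wide (along the box's y), 10 mm thick. Point: mid-thickness, 25 mm beyond the free edge. At cover angle a it is 207 cos(a) mm to the box's -x of cover_hinge and 207 sin(a) mm above it. Pinched across its width from above, it can turn between the fingers
- cover_hinge (a point): middle of the hinge axis of the cover, 92 mm to the +x side of the crisper's origin, 74 mm above the worktop; the axis runs along the crisper's y
- tray: fridge shelf tray, fixed: grey deck 240 x 240 mm, 10 mm thick; pale blue rims 6 mm thick, 30 mm above the deck, along the far (+x) edge (back rim, inner face x = 114 mm) and the right (-y) edge (inner face y = -114 mm); other edges open. Origin: centre of the underside, x away from the robot, y left. A container home in the corner has its origin at x 69, y -49, z 10 mm in this frame
- container: glass food container with a pale green lid, on the tray's deck: 90 mm along its x, 130 mm along its y (long side), 64 mm tall (glass to 50 mm, then the lid, 1 mm smaller all round), about 450 g; too wide to grip, it slides when pushed (about 2 to 4 N); origin at the centre of its underside, at the start turned at most 0.3 rad from the tray
- tomato1: red tomato, squat and round: 56 mm across, 46 mm tall, about 110 g, standing on the worktop on a flat base 34 mm across; origin at the centre of its underside, z to its stem. May be absent (None)
- tomato2: red tomato, squat and round: 56 mm across, 46 mm tall, about 110 g, standing on the worktop on a flat base 34 mm across; origin at the centre of its underside, z to its stem. May be absent (None)
- tomato3: red tomato, squat and round: 56 mm across, 46 mm tall, about 110 g, standing on the worktop on a flat base 34 mm across; origin at the centre of its underside, z to its stem. May be absent (None)
- pepper1: green bell pepper, four blunt lobes: 54 mm across, 60 mm tall plus a 7 mm stem, about 120 g, standing on the worktop; origin at the centre of its underside, z to its stem. May be absent (None)
- pepper2: green bell pepper, four blunt lobes: 54 mm across, 60 mm tall plus a 7 mm stem, about 120 g, standing on the worktop; origin at the centre of its underside, z to its stem. May be absent (None)
- jam_jar: glass jam jar, 58 mm across, 75 mm tall, among the vegetables. Bystander, not to be disturbed; origin at the centre of its underside.
- milk_bottle: white milk bottle, 72 mm across, 200 mm tall, at the back left. Bystander, not to be disturbed; origin at the centre of its underside.
- sauce_bottle: amber sauce bottle, 60 mm across, 170 mm tall, at the back. Bystander, not to be disturbed; origin at the centre of its underside.
- bowl: white bowl, 140 mm across, 55 mm tall, at the back. Bystander, not to be disturbed; origin at the centre of its underside.
- mug: blue mug, 80 mm across, 90 mm tall, its handle on its +y side, at the back. Bystander, not to be disturbed; origin at the centre of its underside.
- tin: food tin, 74 mm across, 80 mm tall, at the left. Bystander, not to be disturbed; origin at the centre of its underside.
Mind the look-alikes: they are no part of the job. Leave any yellow look-alike of the tomato1 alone.

How it is judged:
By the outcome, as a careful person would: the job done as asked, in the order asked, and still so for the second after the job is handed in, with the robot touching nothing.
Of tomato1, tomato2, tomato3, pepper1, pepper2 only 3 to 4 are there at a start; the rules pass over those that are not, and their reading is None.
At some moment in a run one of tomato1, tomato2, tomato3, pepper1, pepper2, container may be knocked a few centimetres aside while the robot is not near it.
Once in a run the grip may slacken for a moment while it holds something.
It also fails if it takes over 210 s, if anything falls off the work surface, if the arm or the gripper's body presses on something with over 40 N, if the wrist force passes 120 N, or if a joint passes its speed limit or range.

## Robot

A 6-joint arm with a two-finger parallel gripper is mounted at the origin on the work surface. World frame = base frame: x ahead of the robot, y to its left, z up, the work surface at z = 0. Lengths are in m, angles in rad, forces in N, time in s.
With the tool pointing down it reaches from about 0.375 to 0.975 m from the base axis. Payload 3.8 kg.
Tool frame: the origin (TCP) lies between the finger pads; the fingertips stand 8 mm ahead of it and the grasp point (between the pads) lies 11 mm behind it (tcp_to_tips is the distance from the TCP to the fingertips, in m); z points along the fingers, y is the line along which they close (so a half turn about z gives the same grasp; the last joint's range is limited). The gripper opens to 85 mm and grips with 20 to 120 N. Pads are 22 mm wide; open, the fingers measure 114 mm over their backs; the gripper's body (76 mm by 85 mm) begins 54 mm behind the grasp point. The pads swing forward as they close: fully open they stand 13 mm farther back than shut.
Start: joints at [1.114, 0.264, 1.604, -0, 1.274, -0.037], TCP at [0.275, 0.616, 0.239] pointing down, gripper open.
Joint ranges: [-2.63, 2.63], [-0.94, 2.18], [0.31, 2.57], [-1.31, 4.45], [0, 2.66], [-2.55, 2.55]. Speed limits (rad/s): [2.57, 2.57, 3.14, 3.14, 3.14, 3.14].

## Interface

Orientations are given as a rotation vector (axis times angle).
In Python, from workcell import * gives the robot as it stands.
- The arm moves only by the tool move_arm, never from a script. Its argument "series" is one flat list of numbers, 7 for each row, row after row: the finger opening in cm, from 0 to 8.54, then the shift along the tool's x, y, z in cm, then the turn, a rotation vector about the tool's x, y, z in degrees. A call has 1 to 5 rows; each row shifts and turns the commanded pose from where the row before left it, along the tool's axes as they then stand; what a row does not reach is not made up. A row lasts 1/8 s, in which the tool goes at most 62.5 mm and 10.7 degrees, less where a joint would pass 70% of its speed; a pose out of reach is approached as far as the arm can. A call is refused whole if a number of a shift passes 6.25 or a number of a turn 10.7, either way. A call with a gripper value outside its range is refused whole. The fingers move at their own pace and stop on an object; "grip_force" is the grip in N (left out, the last holds). Time passes only in rows, so rows that do not move let the fingers close. It gives the time, the measured TCP pose, the force, the opening and the grip force at its end, in the units of the state.
- read_state(): the state, without advancing time (a new reading comes with each control period).
- read_camera(name): name is "scene" or "side" or "wrist"; returns the picture (420x560x3 uint8, red, green, blue); there is no depth.
- calibration(name): a dict with "camera_matrix" (3x3 intrinsics, pixels), "rvec" (rotation vector, rad) and "tvec" (3), from world to camera coordinates, as OpenCV has them. Camera axes: x right, y down, z forward; pixel columns grow to the right and rows downward; lengths in m; the calibration is good to about 2 mm. The wrist camera is an equidistant fisheye: a pixel r from the principal point sees the ray r / f radians off the axis. A picture is of the moment at which its call begins: read the wrist's pose just before it. calibration takes no time and is no camera call; for the wrist camera it gives the pose at the moment of the call.
- finish_job(): hands the job in; it is judged then, once.
The state is a dict: "time": time; "q": joint angles; "joint_vel": joint speeds; "joint_torque": joint torques, N m; "tool_pos": TCP position; "tcp_rot": TCP orientation; "wrist_force": force on the tool from outside, world axes, zero at the start; "torque": the same for the moment, N m; "width": opening from 0.0 (shut) to 1.0 (fully open); "grip_force": force on a finger pad.
Only numpy, scipy, OpenCV 4.12 (cv2) and the standard library are available. Lean on these libraries where they do the work, as an engineer would, in place of code of your own. Each camera call takes 0.05 s, during which the arm holds its last target. There are 200 camera calls.

## Working session

There is one attempt and no reset: what is moved stays moved. The work goes in short steps, Python scripts to look and compute and a tool call to move; the robot and the scene stay as the last step left them, time stands still between calls to the robot, and variables do not carry over. Pictures are saved under pics/ and viewed, at most 14 in all, crops included, and the job is handed in when it is done.

Besides the shell and the picture viewer there is one more tool, called as name(argument=value, ...), one argument or row to a line, values as JSON. move_arm: Moves the arm, as the interface text tells. Its arguments: {"type":"object","properties":{"series":{"type":"array"},"grip_force":{"type":"number"}},"required":["series"]}

```bash
mkdir -p pics; ls
python3 - <<'E'
from workcell import *
import cv2
for n in ("scene","side"):
    im=read_camera(n); cv2.imwrite(f"pics/{n}0.png",im[:,:,::-1])
    c=calibration(n); print(n,c)
print(read_state())
E
```

```text
pics
scene {'camera_matrix': array([[529.80434511,   0.        , 273.17122282],
       [  0.        , 529.80434511, 217.85066211],
       [  0.        ,   0.        ,   1.        ]]), 'rvec': array([ 1.64344159,  1.58479447, -0.88045476]), 'tvec': array([-0.13772957, -0.20771125,  2.01322676])}
side {'camera_matrix': array([[454.48832425,   0.        , 271.62162878],
       [  0.        , 454.48832425, 201.22040885],
       [  0.        ,   0.        ,   1.        ]]), 'rvec': array([ 2.28050196, -0.19300381,  0.0977369 ]), 'tvec': array([-0.50056304,  0.19173151,  1.23057378])}
{'time': 0.1, 'q': array([ 1.11410865e+00,  2.64692669e-01,  1.60524976e+00, -3.86061289e-07,
        1.27371519e+00, -3.69366605e-02]), 'joint_vel': array([-4.31926609e-05, -2.00585892e-03, -2.46107909e-03,  6.43353858e-04,
        3.59277944e-04, -1.77892433e-04]), 'joint_torque': array([ 6.43069925e-04, -5.16709685e+01, -3.68587232e+01, -1.97436493e-04,
        6.33113828e-03, -5.28887568e-06]), 'tool_pos': array([0.27482051, 0.615805  , 0.23806985]), 'tcp_rot': array([-0.65440805, -3.07216166,  0.00314498]), 'wrist_force': array([-0.60099992,  1.15599792,  0.07412222]), 'torque': array([ 0.00018926, -0.06279803,  0.06282988]), 'grip_force': 0.0, 'width': 1.0018387482323285}
```

View pics/scene0.png

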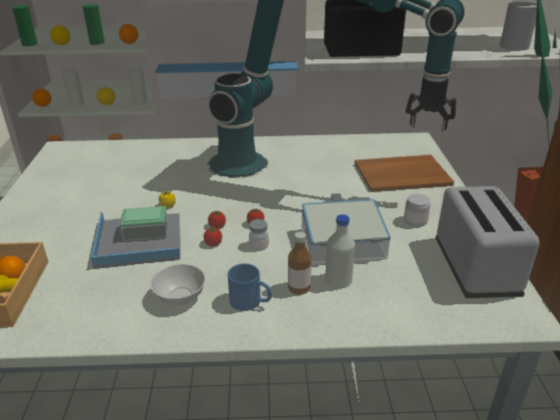

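View pics/side0.png

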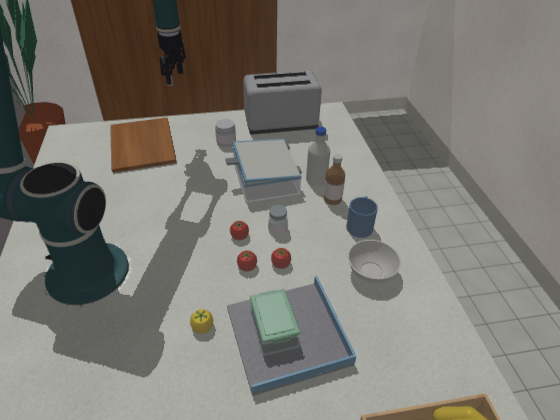

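The pictures show three red tomatoes (scene (217,219), (213,238), (256,217); side (239,230), (247,261), (281,258)). The look-alike is yellow (scene (167,200), side (202,320)), so I leave it alone. I see no peppers. The crisper is at scene (345,230), with its tab towards the robot at (340,199). The tray is at scene (138,240) with the container on it.

```bash
cat > h.py <<'E'
from workcell import *
import numpy as np, cv2
from scipy.spatial.transform import Rotation as R
def rays(name,px,cal=None):
    c=cal or calibration(name); K=c["camera_matrix"]; Rm=cv2.Rodrigues(np.array(c["rvec"]))[0]; t=np.array(c["tvec"]).ravel()
    px=np.atleast_2d(px).astype(float); d=np.c_[(px[:,0]-K[0,2])/K[0,0],(px[:,1]-K[1,2])/K[1,1],np.ones(len(px))]
    if name=="wrist":
        th=np.hypot(d[:,0],d[:,1]); s=np.sinc(th/np.pi); d=np.c_[d[:,0]*s,d[:,1]*s,np.cos(th)]
    return -Rm.T@t, d@Rm
def onplane(name,px,z,cal=None):
    o,d=rays(name,px,cal); return o+d*((z-o[2])/d[:,2])[:,None]
def tri(p1,p2,n1="scene",n2="side"):
    A=np.zeros((3,3));b=np.zeros(3)
    for n,p in((n1,p1),(n2,p2)):
        o,d=rays(n,p); d=d[0]/np.linalg.norm(d[0]); M=np.eye(3)-np.outer(d,d); A+=M;b+=M@o
    return np.linalg.solve(A,b)
def blobs(im,lo,hi,amin=30):
    m=cv2.inRange(cv2.cvtColor(im,cv2.COLOR_RGB2HSV),np.array(lo),np.array(hi))
    n,l,s,c=cv2.connectedComponentsWithStats(m)
    return [(c[i],s[i],l==i) for i in range(1,n) if s[i,4]>=amin]
E
python3 - <<'E'
from h import *
for n in("scene","side"):
    im=read_camera(n)
    for nm,lo,hi in(("red",(0,150,60),(8,255,255)),("red2",(172,150,60),(180,255,255)),("green",(40,60,40),(85,255,255)),("blue",(95,70,60),(115,255,255)),("lid",(50,40,80),(85,255,255))):
        for c,s,m in blobs(im,lo,hi): print(n,nm,c.round(1),s)
    r={"scene":(85,175,330,100),"side":(200,120,180,270)}[n]
    x,y,w,h=r; k=min(800/w,600/h)
    cv2.imwrite(f"pics/{n}1.png",cv2.resize(im[y:y+h,x:x+w],None,fx=k,fy=k,interpolation=2)[:,:,::-1]); print(r,k)
E
```

```text
scene red [535.2 182.2] [532 178   7  11  30]
scene red [256.2 214.6] [249 211  14   8  74]
scene red [217.8 217.9] [210 213  15  10 102]
scene red [214.3 234.7] [206 228  15  13 110]
scene green [542.8  58.3] [ 535    0   17  118 1011]
scene green [24.5 24.8] [ 13   5  24  41 632]
scene green [93.3 23.8] [ 83   4  21  41 589]
scene green [229.7 146.3] [222 143  17  11  52]
scene green [143.3 216. ] [121 206  45  20 708]
scene blue [282.1  65.6] [267  61  31   9 238]
scene blue [199.9  67.4] [156  63  89  10 712]
scene blue [307.  223.8] [303 204  11  41  93]
scene blue [128.  252.2] [ 91 213  88  52 957]
scene blue [342.3 219.8] [337 215  12  11 118]
scene blue [245.2 286.5] [ 228  264   43   46 1288]
scene lid [542.7  23.3] [539   0  10  44 191]
scene lid [19.9  6.1] [13  5 15  3 37]
scene lid [89.7  5. ] [82  4 16  3 41]
scene lid [548.3  80.6] [544  60   9  39  75]
scene lid [143.2 216.1] [120 206  46  21 784]
(85, 175, 330, 100) 2.4242424242424243
side red [ 38.8 125.7] [  19  103   46   59 1186]
side red [237.6 226.9] [231 222  16   9  67]
side red [276.9 255.1] [273 251  10   8  43]
side red [245.6 257.1] [238 252  16  10  72]
side green [24.  33.2] [   6    0   31  101 1166]
side green [ 6.4 35.1] [  0   5  22  79 339]
side green [ 9.9 71.4] [ 5 54 15 39 72]
side blue [320.3 130.7] [316 126  10  10  83]
side blue [245.4 169.2] [233 142  43  44 138]
side blue [361.5 216.3] [348 197  29  40 887]
side blue [313.6 356.1] [ 252  276  104  117 1134]
side lid [22.2 31. ] [ 20   6   5  42 111]
side lid [274.9 316.7] [ 250  289   50   55 1676]
(200, 120, 180, 270) 2.2222222222222223
```

View pics/scene1.png

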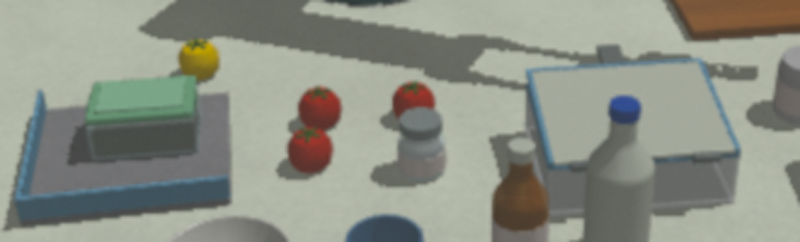

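View pics/side1.png

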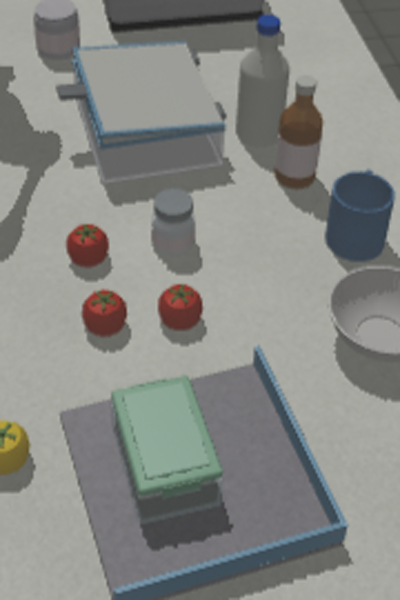

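The crops confirm three red tomatoes with green stems: A at scene crop (413,102) / side crop (88,245), B at (320,108)/(104,313), and C at (310,150)/(180,307). They fit the red, squat description. The yellow one at (198,60)/(5,445) is the look-alike. The jar is at (420,140)/(174,225), and there is no green pepper.

Run:
```python
from h import *
np.set_printoptions(precision=4,suppress=True)
S=lambda p:np.array(p)/2.4242+[85,175]
D=lambda p:np.array(p)/2.2222+[200,120]
for n,a,b in(("A",(413,102),(88,245)),("B",(320,108),(104,313)),("C",(310,150),(180,307)),("jarTop",(420,122),(174,205)),("tab",(609,50),(70,91)),("trayFL",(230,180),(258,352)),("trayFR",(20,195),(343,527))):
    print(n,tri(S(a),D(b)), "floor",onplane("side",D(b),0.02)[0])
print("cover",onplane("side",D([(75,45),(188,43),(222,128),(97,137)]),.074),onplane("scene",S([(527,68),(712,60),(737,152),(553,162)]),.074))
print("deck NL",onplane("side",D([(62,412)]),.01),onplane("scene",S([(228,94)]),.01))
print("rim tops",onplane("side",D([(258,348),(345,523),(115,590)]),.04),onplane("scene",S([(230,178),(20,193),(40,93)]),.04))
print("lid",onplane("side",D([(113,388),(187,377),(220,472),(140,495)]),.062))
```

```text
A [0.4245 0.0693 0.0242] floor [0.4254 0.0715 0.02  ]
B [ 0.4299 -0.0494  0.0223] floor [ 0.4307 -0.0494  0.02  ]
C [ 0.5235 -0.0558  0.0225] floor [ 0.5245 -0.0551  0.02  ]
jarTop [0.54   0.0789 0.0694] floor [0.5512 0.1296 0.02  ]
tab [0.4304 0.316  0.0962] floor [0.4384 0.4173 0.02  ]
trayFL [ 0.5975 -0.145   0.0321] floor [ 0.6022 -0.14    0.02  ]
trayFR [ 0.6244 -0.3801  0.0389] floor [ 0.6321 -0.3743  0.02  ]
cover [[0.4539 0.4636 0.074 ]
 [0.6303 0.4406 0.074 ]
 [0.636  0.2194 0.074 ]
 [0.4589 0.2279 0.074 ]] [[0.4279 0.2154 0.074 ]
 [0.4201 0.4508 0.074 ]
 [0.624  0.4389 0.074 ]
 [0.6336 0.2291 0.074 ]]
deck NL [[ 0.3655 -0.1795  0.01  ]] [[ 0.3683 -0.1741  0.01  ]]
rim tops [[ 0.5983 -0.1499  0.04  ]
 [ 0.6293 -0.3812  0.04  ]
 [ 0.394  -0.4115  0.04  ]] [[ 0.6    -0.1408  0.04  ]
 [ 0.618  -0.3775  0.04  ]
 [ 0.402  -0.4071  0.04  ]]
lid [[ 0.4226 -0.1955  0.062 ]
 [ 0.505  -0.1942  0.062 ]
 [ 0.515  -0.3174  0.062 ]
 [ 0.431  -0.3297  0.062 ]]
```

```bash
cat >> h.py <<'E'
def Rd(psi): return R.from_euler('z',psi,degrees=True)*R.from_euler('x',180,degrees=True)
def plan(wps,step=.05,ang=9):
    """wps: (x,y,z,psi,open_cm[,hold rows]); grasp below TCP; prints calls of <=5 rows"""
    s=read_state(); p=s["tool_pos"].copy(); r=R.from_rotvec(s["tcp_rot"]); rows=[]
    for w in wps:
        q=np.array(w[:3]); g=Rd(w[3]); n=max(1,int(np.ceil(max(np.linalg.norm(q-p)/step,np.degrees((r.inv()*g).magnitude())/ang)-1e-3)))
        p0=p.copy()
        for k in range(n):
            t=r.inv().apply(p0+(q-p0)*(k+1)/n-p)*100; t=np.round(t,1)
            v=np.round(R.from_rotvec((r.inv()*g).as_rotvec()/(n-k)).as_rotvec(degrees=True),1)
            rows.append([w[4],*t,*v]); p=p+r.apply(t/100); r=r*R.from_rotvec(v,degrees=True)
        for k in range(w[5] if len(w)>5 else 0): rows.append([w[4],0,0,0,0,0,0])
        rows[-1].append("|")
    f=[]
    for i in range(0,len(rows),5): print("[",", ".join(" ".join(f"{a:g}," if a!="|" else "|" for a in x) for x in rows[i:i+5]),"]")
    print("end",p.round(4),len(rows))
def st():
    s=read_state(); r=R.from_rotvec(s["tcp_rot"]).as_matrix()
    print("t",round(s["time"],2),"tcp",s["tool_pos"].round(4),"psi",round(np.degrees(np.arctan2(r[1,0],r[0,0])),1),"zdir",r[:,2].round(3),"F",s["wrist_force"].round(1),"w",round(s["width"],3),"g",round(s["grip_force"],1),"q",s["q"].round(2))
E
python3 - <<'E'
from h import *
plan([(0.42,0.33,0.30,182,8.5,2)])
E
```

```text
[ 8.5, -3.6, -2.9, -0.9, -0, -0, -3.7,, 8.5, -3.3, -3.1, -0.9, -0, -0, -3.7,, 8.5, -3.2, -3.3, -0.8, -0, -0, -3.7,, 8.5, -2.9, -3.5, -0.9, -0, -0, -3.7,, 8.5, -2.7, -3.7, -0.9, -0, -0, -3.8, ]
[ 8.5, -2.5, -3.9, -0.9, -0, -0, -3.7,, 8.5, -2.2, -4, -0.8, -0.1, -0, -3.8,, 8.5, 0, 0, 0, 0, 0, 0,, 8.5, 0, 0, 0, 0, 0, 0, | ]
end [0.4204 0.3302 0.2997] 9
```

move_arm(
  series=[8.5, -3.6, -2.9, -0.9, 0, 0, -3.7, 8.5, -3.3, -3.1, -0.9, 0, 0, -3.7, 8.5, -3.2, -3.3, -0.8, 0, 0, -3.7, 8.5, -2.9, -3.5, -0.9, 0, 0, -3.7, 8.5, -2.7, -3.7, -0.9, 0, 0, -3.8],
)

```text
time: 0.82
tool_pos: [0.379, 0.411, 0.2834]
tcp_rot: [0.146, 3.138, -0.0]
wrist_force: [-0.5, 0.7, -0.0]
width: 0.997
grip_force: 0.0
```

move_arm(
  series=[8.5, -2.5, -3.9, -0.9, 0, 0, -3.7, 8.5, -2.2, -4, -0.8, -0.1, 0, -3.8, 8.5, 0, 0, 0, 0, 0, 0, 8.5, 0, 0, 0, 0, 0, 0],
)

```text
time: 1.32
tool_pos: [0.4204, 0.3307, 0.3001]
tcp_rot: [0.054, -3.141, -0.003]
wrist_force: [0.4, -0.2, 0.1]
width: 0.996
grip_force: 0.0
```

Run:
```python
from h import *
st()
c=calibration("wrist"); print(c)
im=read_camera("wrist"); cv2.imwrite("pics/w1.png",im[:,:,::-1])
```

```text
t 1.32 tcp [0.4204 0.3307 0.3001] psi -178.0 zdir [-0.     0.002 -1.   ] F [ 0.4 -0.2  0.1] w 0.996 g 0.0 q [ 0.62 -0.04  1.82  0.    1.35 -0.99]
{'camera_matrix': array([[325.1922621 ,   0.        , 277.8288309 ],
       [  0.        , 325.1922621 , 210.23501244],
       [  0.        ,   0.        ,   1.        ]]), 'rvec': array([-2.02323309, -2.0938136 , -0.32818044]), 'tvec': array([-0.31666062, -0.46765304,  0.30559533])}
```

View pics/w1.png

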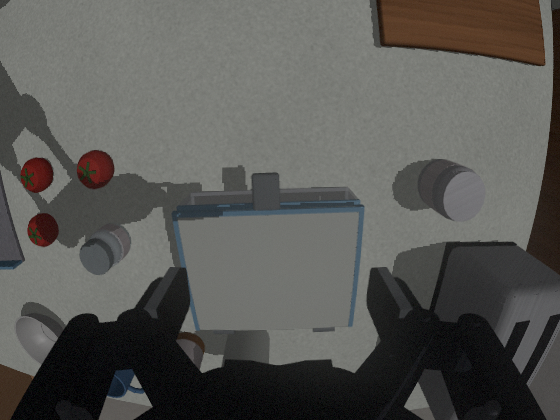

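The wrist view shows the tab at (265,190), the cover's free-edge corners at (176,214) and (362,207), and the hinge-side corners at (197,330) and (353,325).

Run:
```python
from h import *
np.set_printoptions(precision=4,suppress=True)
for z in(.085,.095,.105): print(z,onplane("wrist",[(265,190),(265,173),(265,206),(176,214),(362,207)],z))
print(onplane("wrist",[(197,330),(353,325)],.074))
# tab in scene/side views, plane z
print("tab scene",onplane("scene",[(336.2,195.6)],.095),"tab side",onplane("side",[(231.5,161)],.095))
```

```text
0.085 [[0.4294 0.3177 0.085 ]
 [0.4102 0.3172 0.085 ]
 [0.4478 0.3181 0.085 ]
 [0.4611 0.2141 0.085 ]
 [0.445  0.4292 0.085 ]]
0.095 [[0.4268 0.318  0.095 ]
 [0.4082 0.3175 0.095 ]
 [0.4448 0.3184 0.095 ]
 [0.4577 0.2173 0.095 ]
 [0.4421 0.4262 0.095 ]]
0.105 [[0.4243 0.3183 0.105 ]
 [0.4063 0.3178 0.105 ]
 [0.4417 0.3187 0.105 ]
 [0.4542 0.2206 0.105 ]
 [0.4391 0.4233 0.105 ]]
[[0.6383 0.2245 0.074 ]
 [0.621  0.4443 0.074 ]]
tab scene [[0.4241 0.3183 0.095 ]] tab side [[0.4312 0.3134 0.095 ]]
```

```bash
cat >> h.py <<'E'
H=np.array([.6297,.3344,.074]); ux=np.array([.997,.077,0]); uy=np.array([-.077,.997,0]); BO=H-.092*ux; BO[2]=0
def tab(a): p=H-.207*np.cos(a)*ux; p[2]+=.207*np.sin(a)-.011; return p
E
python3 - <<'E'
from h import *
t=tab(.1); print(t)
plan([(t[0],t[1],.16,184.4,7),(t[0],t[1],.086,184.4,7),(t[0],t[1],.086,184.4,1,6)])
E
```

```text
[0.42435204 0.31854063 0.08366552]
[ 7, -0.1, -0.4, 4.7, 0, -0, -0.8,, 7, -0.2, -0.5, 4.6, 0.1, -0, -0.8,, 7, -0.1, -0.4, 4.7, 0, -0, -0.8, |, 7, 0, 0, 3.7, 0, -0, 0,, 7, 0, 0, 3.7, 0, -0, 0, | ]
[ 1, 0, 0, -0, 0, -0, 0,, 1, 0, 0, 0, 0, 0, 0,, 1, 0, 0, 0, 0, 0, 0,, 1, 0, 0, 0, 0, 0, 0,, 1, 0, 0, 0, 0, 0, 0, ]
[ 1, 0, 0, 0, 0, 0, 0,, 1, 0, 0, 0, 0, 0, 0, | ]
end [0.4246 0.3185 0.0859] 12
```

move_arm(
  series=[7, -0.1, -0.4, 4.7, 0, 0, -0.8, 7, -0.2, -0.5, 4.6, 0.1, 0, -0.8, 7, -0.1, -0.4, 4.7, 0, 0, -0.8, 7, 0, 0, 3.7, 0, 0, 0, 7, 0, 0, 3.7, 0, 0, 0],
)

```text
time: 2.0
tool_pos: [0.4241, 0.319, 0.0844]
tcp_rot: [0.125, -3.138, 0.0]
wrist_force: [0.1, 1.4, -0.6]
width: 0.819
grip_force: 0.0
```

move_arm(
  series=[1, 0, 0, 0, 0, 0, 0, 1, 0, 0, 0, 0, 0, 0, 1, 0, 0, 0, 0, 0, 0, 1, 0, 0, 0, 0, 0, 0, 1, 0, 0, 0, 0, 0, 0],
  grip_force=50,
)

```text
time: 2.62
tool_pos: [0.4257, 0.3179, 0.0872]
tcp_rot: [-0.122, 3.138, 0.0]
wrist_force: [-1.1, -4.0, 1.8]
width: 0.34
grip_force: 52.0
```

Run:
```python
from h import *
st()
im=read_camera("wrist"); cv2.imwrite("pics/w2.png",im[100:,100:450,::-1])
plan([(*tab(a),184.4,1) for a in np.arange(.2,1.61,.14)])
```

```text
t 2.62 tcp [0.4257 0.3179 0.0872] psi -175.6 zdir [ 0.001  0.    -1.   ] F [-1.1 -4.   1.8] w 0.34 g 52.0 q [ 0.59  0.14  2.05 -0.    0.95 -1.05]
[ 1, -0.2, 0.1, -1.7, 0, 0.1, 0, |, 1, -0.8, -0, -2.8, 0, -0, 0, |, 1, -1.1, -0, -2.7, 0, -0, 0, |, 1, -1.5, -0, -2.4, 0, -0, 0, |, 1, -1.9, -0, -2.3, 0, -0, 0, | ]
[ 1, -2.1, -0, -1.9, 0, -0, 0, |, 1, -2.4, -0, -1.7, 0, -0, 0, |, 1, -2.6, -0, -1.2, 0, -0, 0, |, 1, -2.7, -0, -1, 0, -0, 0, |, 1, -2.9, -0, -0.5, 0, -0, 0, | ]
[ 1, -2.9, -0, -0.1, 0, -0, 0, | ]
end [0.636  0.3352 0.2699] 11
```

View pics/w2.png

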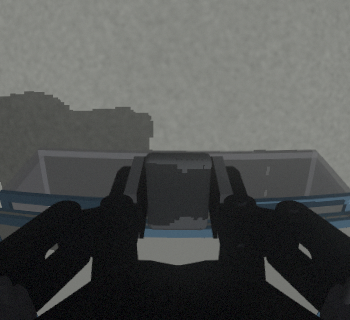

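The tab is between the fingers (29 mm opening). Next I lift the cover along its arc.

move_arm(
  series=[1, -0.3, 0, -1.7, 0, 0, 0, 1, -0.8, 0, -2.8, 0, 0, 0, 1, -1.1, 0, -2.7, 0, 0, 0, 1, -1.5, 0, -2.4, 0, 0, 0, 1, -1.9, 0, -2.3, 0, 0, 0],
)

```text
time: 3.3
tool_pos: [0.4805, 0.3217, 0.206]
tcp_rot: [0.122, -3.137, 0.002]
wrist_force: [2.2, -2.4, -7.7]
width: 0.337
grip_force: 49.8
```

move_arm(
  series=[1, -2.1, 0, -1.9, 0, 0, 0, 1, -2.4, 0, -1.7, 0, 0, 0, 1, -2.6, 0, -1.2, 0, 0, 0, 1, -2.7, 0, -1, 0, 0, 0, 1, -2.9, 0, -0.5, 0, 0, 0],
)

```text
time: 3.92
tool_pos: [0.6075, 0.3306, 0.2697]
tcp_rot: [0.122, -3.137, 0.004]
wrist_force: [-3.7, -6.8, 1.4]
width: 0.33
grip_force: 49.0
```

move_arm(
  series=[1, -2.9, 0, -0.1, 0, 0, 0, 1, 0, 0, 0, 0, 0, 0, 1, 0, 0, 0, 0, 0, 0],
)

```text
time: 4.3
tool_pos: [0.6379, 0.3328, 0.2712]
tcp_rot: [-0.12, 3.138, -0.003]
wrist_force: [-0.3, -6.2, 1.1]
width: 0.318
grip_force: 49.2
```

Run:
```python
from h import *
st()
im=read_camera("side"); cv2.imwrite("pics/s2.png",cv2.resize(im[60:300,180:400],None,fx=2.4,fy=2.4)[:,:,::-1])
```

```text
t 4.3 tcp [0.6379 0.3328 0.2712] psi -175.6 zdir [ 0.002 -0.002 -1.   ] F [-0.3 -6.2  1.1] w 0.318 g 49.2 q [ 0.45  0.33  1.46 -0.    1.35 -1.2 ]
```

View pics/s2.png

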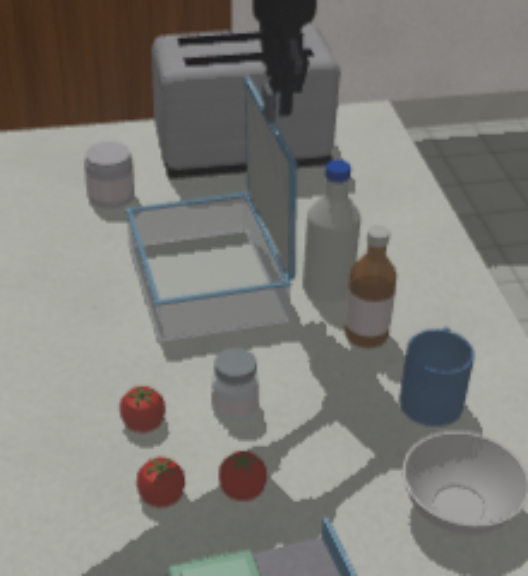

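The cover stands upright. I release it, rise clear and go to tomato A, measuring again from above.

```bash
cat >> h.py <<'E'
def toms(z=.025):
    c=calibration("wrist"); im=read_camera("wrist"); st()
    hsv=cv2.cvtColor(im,cv2.COLOR_RGB2HSV); m=((hsv[...,0]<9)|(hsv[...,0]>171))&(hsv[...,1]>140)&(hsv[...,2]>50)
    m=cv2.morphologyEx(m.astype(np.uint8),cv2.MORPH_CLOSE,np.ones((9,9)))
    n,l,s,q=cv2.connectedComponentsWithStats(m)
    for i in range(1,n):
        if s[i,4]>150:
            (u,v),r=cv2.minEnclosingCircle(np.argwhere(l==i)[:,::-1].astype(np.float32))
            print("red",(round(u),round(v),round(r)),onplane("wrist",[(u,v)],z,c)[0].round(4))
    return im
E
python3 - <<'E'
from h import *
np.set_printoptions(precision=4,suppress=True)
P=onplane("side",np.array([(130,211),(246,197),(289,283),(154,301)])/2.4+[180,60],.07); print(P,P.mean(0),BO)
s=read_state()["tool_pos"]
plan([(*s[:2],s[2],184.4,6,3),(*s[:2],.335,184.4,6),(.5,.27,.335,150,7),(.4245,.0693,.22,94,7,1)])
E
```

```text
[[0.4506 0.4223 0.07  ]
 [0.621  0.4308 0.07  ]
 [0.6386 0.2226 0.07  ]
 [0.4586 0.2141 0.07  ]] [0.5422 0.3224 0.07  ] [0.538  0.3273 0.    ]
[ 6, 0, 0, 0, -0.1, 0.1, -0,, 6, 0, 0, 0, 0, 0, 0,, 6, 0, 0, 0, 0, 0, 0,, 6, 0, 0, 0, 0, 0, 0, |, 6, 0, -0, -3.2, -0, -0, -0, ]
[ 6, 0, -0, -3.2, -0, -0, -0, |, 7, 3.6, -1.3, 0, -0, -0, 8.6,, 7, 3.3, -1.8, 0, -0, -0, 8.6,, 7, 3, -2.3, 0, -0, -0, 8.6,, 7, 2.6, -2.7, 0, -0, 0, 8.6, | ]
[ 7, -0.5, -3, 1.6, -0, 0, 8,, 7, -0.9, -3, 1.7, -0, 0, 8,, 7, -1.3, -2.7, 1.6, -0, 0, 8,, 7, -1.7, -2.6, 1.7, -0, 0, 8,, 7, -2, -2.3, 1.6, -0, 0, 8, ]
[ 7, -2.4, -2, 1.7, -0, 0, 8,, 7, -2.5, -1.6, 1.6, -0, 0, 8,, 7, 0, 0, 0, 0, 0, 0, | ]
end [0.4247 0.0697 0.2203] 18
```

move_arm(
  series=[6, 0, 0, 0, 0, 0, 0, 6, 0, 0, 0, 0, 0, 0, 6, 0, 0, 0, 0, 0, 0, 6, 0, 0, 0, 0, 0, 0, 6, 0, 0, -3.2, 0, 0, 0],
)

```text
time: 4.97
tool_pos: [0.6347, 0.3338, 0.2974]
tcp_rot: [0.122, -3.132, 0.004]
wrist_force: [-0.2, 0.2, 0.9]
width: 0.704
grip_force: 0.0
```

move_arm(
  series=[6, 0, 0, -3.2, 0, 0, 0, 7, 3.6, -1.3, 0, 0, 0, 8.6, 7, 3.3, -1.8, 0, 0, 0, 8.6, 7, 3, -2.3, 0, 0, 0, 8.6, 7, 2.6, -2.7, 0, 0, 0, 8.6],
)

```text
time: 5.6
tool_pos: [0.4979, 0.2713, 0.3334]
tcp_rot: [0.819, 3.033, 0.001]
wrist_force: [-0.1, 0.4, 0.4]
width: 0.819
grip_force: 0.0
```

move_arm(
  series=[7, -0.5, -3, 1.6, 0, 0, 8, 7, -0.9, -3, 1.7, 0, 0, 8, 7, -1.3, -2.7, 1.6, 0, 0, 8, 7, -1.7, -2.6, 1.7, 0, 0, 8, 7, -2, -2.3, 1.6, 0, 0, 8],
)

```text
time: 6.22
tool_pos: [0.4443, 0.1276, 0.2509]
tcp_rot: [1.806, 2.57, 0.001]
wrist_force: [-0.6, 0.2, -0.0]
width: 0.82
grip_force: 0.0
```

move_arm(
  series=[7, -2.4, -2, 1.7, 0, 0, 8, 7, -2.5, -1.6, 1.6, 0, 0, 8, 7, 0, 0, 0, 0, 0, 0],
)

```text
time: 6.6
tool_pos: [0.4222, 0.0699, 0.217]
tcp_rot: [-2.143, -2.295, 0.003]
wrist_force: [0.1, -0.1, -0.4]
width: 0.822
grip_force: 0.0
```

Run:
```python
from h import *
im=toms(); cv2.imwrite("pics/w3.png",im[:,:,::-1])
```

```text
t 6.65 tcp [0.4234 0.0708 0.2181] psi 94.0 zdir [-0.     0.001 -1.   ] F [ 1.  -0.   0.2] w 0.817 g 0.0 q [ 0.11 -0.2   2.12  0.    1.22  0.04]
red (276, 186, 24) [0.4189 0.0701 0.025 ]
red (277, 287, 21) [ 0.4277 -0.0495  0.025 ]
red (343, 306, 13) [ 0.5104 -0.0732  0.025 ]
```

View pics/w3.png

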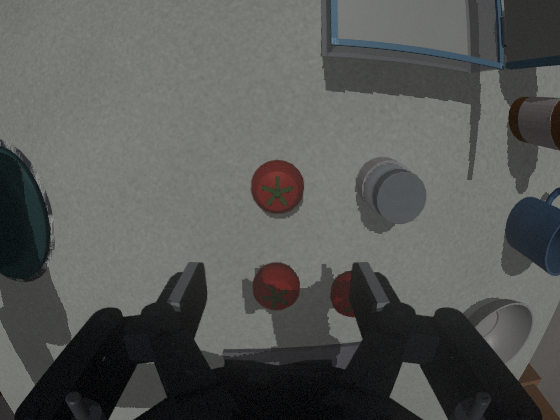

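Run:
```python
from h import *
plan([(.421,.070,.08,94,7.8),(.421,.070,.015,94,7.8),(.421,.070,.015,94,3,5),(.421,.070,.16,94,3)])
```

```text
[ 7.8, -0, -0.1, 4.6, -0, -0, 0,, 7.8, -0, -0.1, 4.6, -0, -0, 0,, 7.8, -0.1, -0, 4.6, -0, -0, 0, |, 7.8, 0, -0, 3.3, -0, -0, 0,, 7.8, 0, -0, 3.2, -0, -0, 0, | ]
[ 3, 0, -0, 0, -0, -0, 0,, 3, 0, 0, 0, 0, 0, 0,, 3, 0, 0, 0, 0, 0, 0,, 3, 0, 0, 0, 0, 0, 0,, 3, 0, 0, 0, 0, 0, 0, ]
[ 3, 0, 0, 0, 0, 0, 0, |, 3, 0, -0, -4.8, -0, -0, 0,, 3, 0, -0, -4.9, -0, -0, 0,, 3, 0, -0, -4.8, -0, -0, 0, | ]
end [0.4215 0.0697 0.1601] 14
```

move_arm(
  series=[7.8, 0, -0.1, 4.6, 0, 0, 0, 7.8, 0, -0.1, 4.6, 0, 0, 0, 7.8, -0.1, 0, 4.6, 0, 0, 0, 7.8, 0, 0, 3.3, 0, 0, 0, 7.8, 0, 0, 3.2, 0, 0, 0],
)

```text
time: 7.28
tool_pos: [0.4235, 0.0711, 0.015]
tcp_rot: [2.138, 2.3, 0.003]
wrist_force: [0.3, -0.1, 0.1]
width: 0.915
grip_force: 0.0
```

move_arm(
  series=[3, 0, 0, 0, 0, 0, 0, 3, 0, 0, 0, 0, 0, 0, 3, 0, 0, 0, 0, 0, 0, 3, 0, 0, 0, 0, 0, 0, 3, 0, 0, 0, 0, 0, 0],
  grip_force=40,
)

```text
time: 7.9
tool_pos: [0.4224, 0.07, 0.0159]
tcp_rot: [2.141, 2.298, 0.002]
wrist_force: [1.0, 0.2, -0.6]
width: 0.629
grip_force: 42.1
```

move_arm(
  series=[3, 0, 0, -2.5, 0, 0, 0, 3, 0, 0, -4, 0, 0, 0, 3, 0, 0, -4, 0, 0, 0, 3, 0, 0, -4, 0, 0, 0],
)

```text
time: 8.4
tool_pos: [0.4216, 0.0698, 0.1617]
tcp_rot: [2.142, 2.298, 0.0]
wrist_force: [0.5, 0.6, -1.5]
width: 0.628
grip_force: 42.6
```

```bash
sed -i '/^H=/a BO=np.array([.539,.325,0])' h.py
python3 - <<'E'
from h import *
st()
P=lambda x,y:BO+x*ux+y*uy
p=P(0,-.062);print(p)
plan([(p[0],p[1],.16,94,3,1),(p[0],p[1],.024,94,3,1),(p[0],p[1],.024,94,6.5,3),(p[0],p[1],.16,94,6.5),(.4275,-.0495,.16,94,7.6,1)])
E
```

```text
t 8.4 tcp [0.4216 0.0698 0.1617] psi 94.0 zdir [ 0.  0. -1.] F [ 0.5  0.6 -1.5] w 0.628 g 42.6 q [ 0.11 -0.15  2.19 -0.    1.1   0.04]
[0.543774 0.263186 0.      ]
[ 3, 3.7, 2.7, 0, 0, -0, 0,, 3, 3.7, 2.7, 0.1, 0, -0, 0,, 3, 3.7, 2.7, 0, 0, -0, 0,, 3, 3.6, 2.7, 0, 0, -0, 0,, 3, 3.7, 2.7, 0.1, 0, -0, 0, ]
[ 3, 0, 0, 0, 0, 0, 0, |, 3, 0, 0, 4.5, 0, -0, 0,, 3, 0, 0, 4.5, 0, -0, 0,, 3, 0, 0, 4.6, 0, -0, 0,, 3, 0, 0, 0, 0, 0, 0, | ]
[ 6.5, 0, 0, -0, 0, -0, 0,, 6.5, 0, 0, 0, 0, 0, 0,, 6.5, 0, 0, 0, 0, 0, 0,, 6.5, 0, 0, 0, 0, 0, 0, |, 6.5, 0, 0, -4.5, 0, -0, 0, ]
[ 6.5, 0, 0, -4.6, 0, -0, 0,, 6.5, 0, 0, -4.5, 0, -0, 0, |, 7.6, -4.3, -2, -0, 0, -0, 0,, 7.6, -4.4, -1.9, -0, 0, -0, 0,, 7.6, -4.3, -2, -0, 0, -0, 0, ]
[ 7.6, -4.3, -2, -0, 0, -0, 0,, 7.6, -4.4, -1.9, -0, 0, -0, 0,, 7.6, -4.3, -2, -0, 0, -0, 0,, 7.6, -4.3, -2, -0, 0, -0, 0,, 7.6, 0, 0, 0, 0, 0, 0, | ]
end [ 0.427  -0.0491  0.1596] 25
```

move_arm(
  series=[3, 3.7, 2.7, 0, 0, 0, 0, 3, 3.7, 2.7, 0.1, 0, 0, 0, 3, 3.7, 2.7, 0, 0, 0, 0, 3, 3.6, 2.7, 0, 0, 0, 0, 3, 3.7, 2.7, 0.1, 0, 0, 0],
)

```text
time: 9.02
tool_pos: [0.5442, 0.2642, 0.1583]
tcp_rot: [2.141, 2.298, 0.0]
wrist_force: [0.6, -0.5, -0.8]
width: 0.626
grip_force: 42.6
```

move_arm(
  series=[3, 0, 0, 0, 0, 0, 0, 3, 0, 0, 4.5, 0, 0, 0, 3, 0, 0, 4.5, 0, 0, 0, 3, 0, 0, 4.6, 0, 0, 0, 3, 0, 0, 0, 0, 0, 0],
)

```text
time: 9.65
tool_pos: [0.5412, 0.2612, 0.0195]
tcp_rot: [-2.141, -2.297, 0.008]
wrist_force: [-0.3, 0.1, -1.1]
width: 0.627
grip_force: 46.4
```

move_arm(
  series=[6.5, 0, 0, 0, 0, 0, 0, 6.5, 0, 0, 0, 0, 0, 0, 6.5, 0, 0, 0, 0, 0, 0, 6.5, 0, 0, 0, 0, 0, 0, 6.5, 0, 0, -4.5, 0, 0, 0],
)

```text
time: 10.28
tool_pos: [0.5399, 0.2614, 0.0638]
tcp_rot: [-2.139, -2.296, 0.013]
wrist_force: [0.4, 0.2, -0.1]
width: 0.756
grip_force: 0.0
```

move_arm(
  series=[6.5, 0, 0, -4.6, 0, 0, 0, 6.5, 0, 0, -4.5, 0, 0, 0, 7.6, -4.3, -2, 0, 0, 0, 0, 7.6, -4.4, -1.9, 0, 0, 0, 0, 7.6, -4.3, -2, 0, 0, 0, 0],
)

```text
time: 10.9
tool_pos: [0.4934, 0.1281, 0.1588]
tcp_rot: [2.14, 2.299, 0.001]
wrist_force: [-0.3, -0.5, 0.0]
width: 0.887
grip_force: 0.0
```

move_arm(
  series=[7.6, -4.3, -2, 0, 0, 0, 0, 7.6, -4.4, -1.9, 0, 0, 0, 0, 7.6, -4.3, -2, 0, 0, 0, 0, 7.6, -4.3, -2, 0, 0, 0, 0, 7.6, 0, 0, 0, 0, 0, 0],
)

```text
time: 11.52
tool_pos: [0.4262, -0.0511, 0.1585]
tcp_rot: [2.146, 2.293, -0.0]
wrist_force: [-0.4, 0.2, 0.4]
width: 0.894
grip_force: 0.0
```

Run:
```python
from h import *
im=toms(); cv2.imwrite("pics/w4.png",im[:,:,::-1])
```

```text
t 11.57 tcp [ 0.427  -0.0499  0.1585] psi 93.9 zdir [ 0.001  0.    -1.   ] F [ 1.1 -0.3  0.7] w 0.888 g 0.0 q [-0.17 -0.15  2.19  0.    1.1  -0.24]
red (278, 200, 30) [ 0.4257 -0.0498  0.025 ]
red (385, 214, 28) [ 0.5219 -0.0557  0.025 ]
```

View pics/w4.png

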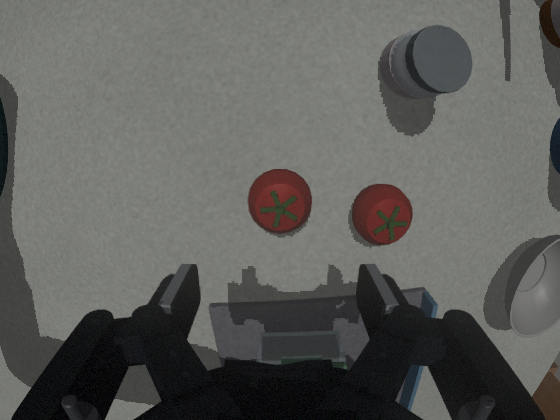

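The view shows B at (279,200) directly under the gripper, C at (383,214), and the jar at (440,60) undisturbed.

Run:
```python
from h import *
plan([(.427,-.0497,.0155,94,7.6),(.427,-.0497,.0155,94,3,5),(.427,-.0497,.16,94,3),(.539,.325,.16,94,3,1),(.539,.325,.023,94,3,1),(.539,.325,.023,94,6.5,3),(.539,.325,.16,94,6.5),(.5225,-.0555,.16,94,7.8,1)])
```

```text
[ 7.6, 0, -0, 4.8, 0, -0, -0,, 7.6, 0, -0, 4.7, 0, -0, -0.1,, 7.6, 0, -0, 4.8, 0, -0, -0, |, 3, 0, -0, 0, 0, -0, -0,, 3, 0, 0, 0, 0, 0, 0, ]
[ 3, 0, 0, 0, 0, 0, 0,, 3, 0, 0, 0, 0, 0, 0,, 3, 0, 0, 0, 0, 0, 0,, 3, 0, 0, 0, 0, 0, 0, |, 3, 0, 0, -4.8, 0, -0, -0, ]
[ 3, 0, 0, -4.8, 0, -0, -0,, 3, 0, 0, -4.8, 0, -0, -0, |, 3, 4.6, 1.7, -0, 0, -0, -0,, 3, 4.6, 1.7, -0, 0, -0, -0,, 3, 4.5, 1.8, -0, 0, -0, -0, ]
[ 3, 4.6, 1.7, -0, 0, -0, -0,, 3, 4.6, 1.7, -0, 0, -0, -0,, 3, 4.6, 1.7, -0, 0, -0, -0,, 3, 4.6, 1.7, -0, 0, -0, -0,, 3, 4.5, 1.8, -0, 0, -0, -0, ]
[ 3, 0, 0, 0, 0, 0, 0, |, 3, 0, -0, 4.6, 0, -0, -0,, 3, 0, -0, 4.5, 0, -0, -0,, 3, 0, -0, 4.6, 0, -0, -0,, 3, 0, 0, 0, 0, 0, 0, | ]
[ 6.5, 0, -0, -0, 0, -0, -0,, 6.5, 0, 0, 0, 0, 0, 0,, 6.5, 0, 0, 0, 0, 0, 0,, 6.5, 0, 0, 0, 0, 0, 0, |, 6.5, 0, -0, -4.6, 0, -0, -0, ]
[ 6.5, 0, -0, -4.6, 0, -0, -0,, 6.5, 0, -0, -4.5, 0, -0, -0, |, 7.8, -4.7, -0.5, -0, 0, -0, -0,, 7.8, -4.8, -0.6, -0, 0, -0, -0,, 7.8, -4.7, -0.5, -0, 0, -0, -0, ]
[ 7.8, -4.7, -0.6, -0, 0, -0, -0,, 7.8, -4.7, -0.5, -0, 0, -0, -0,, 7.8, -4.8, -0.5, -0, 0, -0, -0,, 7.8, -4.7, -0.6, -0, 0, -0, -0,, 7.8, -4.7, -0.5, -0, 0, -0, -0, ]
[ 7.8, 0, 0, 0, 0, 0, 0, | ]
end [ 0.5226 -0.0553  0.1596] 41
```

move_arm(
  series=[7.6, 0, 0, 4.8, 0, 0, 0, 7.6, 0, 0, 4.7, 0, 0, 0, 7.6, 0, 0, 4.8, 0, 0, 0, 3, 0, 0, 0, 0, 0, 0, 3, 0, 0, 0, 0, 0, 0],
)

```text
time: 12.2
tool_pos: [0.4286, -0.0484, 0.0164]
tcp_rot: [2.14, 2.299, 0.001]
wrist_force: [0.7, 0.7, -0.1]
width: 0.627
grip_force: 42.1
```

move_arm(
  series=[3, 0, 0, 0, 0, 0, 0, 3, 0, 0, 0, 0, 0, 0, 3, 0, 0, 0, 0, 0, 0, 3, 0, 0, 0, 0, 0, 0, 3, 0, 0, -4.8, 0, 0, 0],
)

```text
time: 12.82
tool_pos: [0.4231, -0.0483, 0.0603]
tcp_rot: [-2.136, -2.292, 0.008]
wrist_force: [1.2, -0.1, -1.3]
width: 0.63
grip_force: 43.2
```

move_arm(
  series=[3, 0, 0, -4.8, 0, 0, 0, 3, 0, 0, -4.8, 0, 0, 0, 3, 4.6, 1.7, 0, 0, 0, 0, 3, 4.6, 1.7, 0, 0, 0, 0, 3, 4.5, 1.8, 0, 0, 0, 0],
)

```text
time: 13.45
tool_pos: [0.4697, 0.0926, 0.1596]
tcp_rot: [2.142, 2.297, 0.001]
wrist_force: [-0.3, 0.2, -0.8]
width: 0.628
grip_force: 43.2
```

move_arm(
  series=[3, 4.6, 1.7, 0, 0, 0, 0, 3, 4.6, 1.7, 0, 0, 0, 0, 3, 4.6, 1.7, 0, 0, 0, 0, 3, 4.6, 1.7, 0, 0, 0, 0, 3, 4.5, 1.8, 0, 0, 0, 0],
)

```text
time: 14.08
tool_pos: [0.5392, 0.3273, 0.1589]
tcp_rot: [2.141, 2.299, -0.001]
wrist_force: [1.4, -0.5, -1.2]
width: 0.627
grip_force: 43.2
```

move_arm(
  series=[3, 0, 0, 0, 0, 0, 0],
)

```text
time: 14.2
tool_pos: [0.5397, 0.3289, 0.1589]
tcp_rot: [-2.138, -2.301, -0.002]
wrist_force: [0.3, -0.5, -0.6]
width: 0.626
grip_force: 43.2
```

Run:
```python
from h import *
im=toms(.03); cv2.imwrite("pics/w5.png",im[:,:,::-1])
```

```text
t 14.25 tcp [0.539  0.327  0.1586] psi 94.2 zdir [-0.001 -0.001 -1.   ] F [-0.4 -0.  -0.7] w 0.63 g 43.2 q [ 0.51  0.24  1.79 -0.    1.12  0.43]
red (278, 299, 62) [0.5458 0.2344 0.03  ]
```

View pics/w5.png

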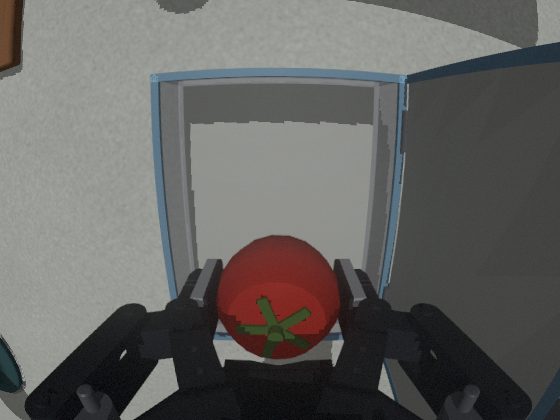

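The held tomato at (278,299) is over the middle of the box. Next I lower it, release and go on to C.

move_arm(
  series=[3, 0, 0, 4.5, 0, 0, 0, 3, 0, 0, 4.5, 0, 0, 0, 3, 0, 0, 4.5, 0, 0, 0, 3, 0, 0, 0, 0, 0, 0],
)

```text
time: 14.75
tool_pos: [0.5366, 0.3231, 0.0209]
tcp_rot: [-2.142, -2.296, 0.01]
wrist_force: [-0.7, -0.5, 0.7]
width: 0.629
grip_force: 43.5
```

move_arm(
  series=[6.5, 0, 0, 0, 0, 0, 0, 6.5, 0, 0, 0, 0, 0, 0, 6.5, 0, 0, 0, 0, 0, 0, 6.5, 0, 0, 0, 0, 0, 0, 6.5, 0, 0, -4.6, 0, 0, 0],
)

```text
time: 15.38
tool_pos: [0.5356, 0.3239, 0.0665]
tcp_rot: [-2.14, -2.297, 0.014]
wrist_force: [0.8, 0.5, 0.2]
width: 0.764
grip_force: 0.0
```

move_arm(
  series=[6.5, 0, 0, -4.6, 0, 0, 0, 6.5, 0, 0, -4.4, 0, 0, 0, 7.8, -4.7, -0.5, 0, 0, 0, 0, 7.8, -4.8, -0.6, 0, 0, 0, 0, 7.8, -4.7, -0.5, 0, 0, 0, 0],
)

```text
time: 16.0
tool_pos: [0.533, 0.182, 0.1608]
tcp_rot: [2.14, 2.299, 0.001]
wrist_force: [0.2, -0.4, 0.2]
width: 0.912
grip_force: 0.0
```

move_arm(
  series=[7.8, -4.7, -0.6, 0, 0, 0, 0, 7.8, -4.7, -0.5, 0, 0, 0, 0, 7.8, -4.8, -0.5, 0, 0, 0, 0, 7.8, -4.7, -0.6, 0, 0, 0, 0, 7.8, -4.9, -0.5, 0, 0, 0, 0],
)

```text
time: 16.62
tool_pos: [0.5229, -0.0576, 0.1607]
tcp_rot: [2.141, 2.298, 0.001]
wrist_force: [0.6, 0.3, 0.1]
width: 0.916
grip_force: 0.0
```

move_arm(
  series=[7.8, 0, 0, 0, 0, 0, 0],
)

```text
time: 16.75
tool_pos: [0.523, -0.059, 0.1607]
tcp_rot: [2.146, 2.293, -0.0]
wrist_force: [0.4, 0.5, 0.5]
width: 0.912
grip_force: 0.0
```

Run:
```python
from h import *
im=toms()
P=BO+.063*uy; print(P)
plan([(.5225,-.0555,.0155,94,7.8),(.5225,-.0555,.0155,94,3,5),(.5225,-.0555,.16,94,3),(P[0],P[1],.16,94,3,1),(P[0],P[1],.023,94,3,1)])
```

```text
t 16.8 tcp [ 0.523  -0.0574  0.1606] psi 93.9 zdir [ 0.001  0.    -1.   ] F [-0.9  0.5 -0.9] w 0.913 g 0.0 q [-0.16  0.05  2.    0.    1.09 -0.22]
red (275, 197, 30) [ 0.5192 -0.0557  0.025 ]
[0.534149 0.387811 0.      ]
[ 7.8, 0.1, -0, 4.8, 0, -0, -0,, 7.8, 0, -0, 4.9, 0, -0, -0.1,, 7.8, 0.1, -0, 4.8, 0, -0, -0, |, 3, -0, -0, 0, 0, -0, -0,, 3, 0, 0, 0, 0, 0, 0, ]
[ 3, 0, 0, 0, 0, 0, 0,, 3, 0, 0, 0, 0, 0, 0,, 3, 0, 0, 0, 0, 0, 0,, 3, 0, 0, 0, 0, 0, 0, |, 3, -0, -0, -4.8, 0, -0, -0, ]
[ 3, -0, -0, -4.8, 0, -0, -0,, 3, -0, -0, -4.8, 0, -0, -0, |, 3, 4.9, 0.5, -0, 0, -0, -0,, 3, 4.9, 0.4, -0, 0, -0, -0,, 3, 4.9, 0.5, -0, 0, -0, -0, ]
[ 3, 4.9, 0.5, -0, 0, -0, -0,, 3, 4.9, 0.4, -0, 0, -0, -0,, 3, 4.9, 0.5, -0, 0, -0, -0,, 3, 4.9, 0.5, -0, 0, -0, -0,, 3, 4.9, 0.4, -0, 0, -0, -0, ]
[ 3, 4.9, 0.5, -0, 0, -0, -0,, 3, 0, 0, 0, 0, 0, 0, |, 3, 0, -0, 4.6, 0, -0, -0,, 3, 0, -0, 4.5, 0, -0, -0,, 3, 0, -0, 4.6, 0, -0, -0, ]
[ 3, 0, 0, 0, 0, 0, 0, | ]
end [0.5343 0.3874 0.0227] 26
```

move_arm(
  series=[7.8, 0.1, -0.1, 4.8, 0, 0, 0, 7.8, 0.1, -0.1, 4.9, 0, 0, 0, 7.8, 0, 0, 4.8, 0, 0, 0, 3, 0, 0, 0, 0, 0, 0, 3, 0, 0, 0, 0, 0, 0],
)

```text
time: 17.42
tool_pos: [0.5221, -0.0537, 0.0165]
tcp_rot: [2.14, 2.299, 0.002]
wrist_force: [0.7, 0.1, -0.2]
width: 0.63
grip_force: 42.1
```

move_arm(
  series=[3, 0, 0, 0, 0, 0, 0, 3, 0, 0, 0, 0, 0, 0, 3, 0, 0, 0, 0, 0, 0, 3, 0, 0, 0, 0, 0, 0, 3, 0, 0, -4.8, 0, 0, 0],
)

```text
time: 18.05
tool_pos: [0.5166, -0.0538, 0.0597]
tcp_rot: [-2.136, -2.292, 0.009]
wrist_force: [0.0, 0.4, -1.5]
width: 0.627
grip_force: 43.2
```

move_arm(
  series=[3, 0, 0, -4.8, 0, 0, 0, 3, 0, 0, -4.8, 0, 0, 0, 3, 4.9, 0.5, 0, 0, 0, 0, 3, 4.9, 0.5, 0, 0, 0, 0, 3, 4.9, 0.5, 0, 0, 0, 0],
)

```text
time: 18.68
tool_pos: [0.5254, 0.0944, 0.1596]
tcp_rot: [2.142, 2.297, 0.001]
wrist_force: [0.8, -0.2, -1.6]
width: 0.627
grip_force: 43.2
```

move_arm(
  series=[3, 4.9, 0.5, 0, 0, 0, 0, 3, 4.9, 0.5, 0, 0, 0, 0, 3, 4.9, 0.5, 0, 0, 0, 0, 3, 4.9, 0.5, 0, 0, 0, 0, 3, 4.9, 0.5, 0, 0, 0, 0],
)

```text
time: 19.3
tool_pos: [0.5329, 0.3409, 0.159]
tcp_rot: [2.142, 2.298, -0.0]
wrist_force: [0.5, -0.8, -1.3]
width: 0.626
grip_force: 43.2
```

move_arm(
  series=[3, 4.9, 0.5, 0, 0, 0, 0, 3, 0, 0, 0, 0, 0, 0, 3, 0, 0, 0, 0, 0, 0],
)

```text
time: 19.68
tool_pos: [0.5342, 0.3882, 0.1586]
tcp_rot: [2.141, 2.299, -0.003]
wrist_force: [-0.5, -0.4, -0.9]
width: 0.629
grip_force: 43.2
```

move_arm(
  series=[3, 0, 0, 4.5, 0, 0, 0, 3, 0, 0, 4.5, 0, 0, 0, 3, 0, 0, 4.5, 0, 0, 0, 3, 0, 0, 0, 0, 0, 0],
)

```text
time: 20.18
tool_pos: [0.533, 0.3856, 0.021]
tcp_rot: [-2.143, -2.296, 0.009]
wrist_force: [-0.3, -0.6, 0.1]
width: 0.626
grip_force: 43.1
```

move_arm(
  series=[6.5, 0, 0, 0, 0, 0, 0, 6.5, 0, 0, 0, 0, 0, 0, 6.5, 0, 0, 0, 0, 0, 0, 6.5, 0, 0, 0, 0, 0, 0, 6.5, 0, 0, -4.6, 0, 0, 0],
)

```text
time: 20.8
tool_pos: [0.5312, 0.3864, 0.0662]
tcp_rot: [-2.14, -2.297, 0.015]
wrist_force: [0.5, -0.6, -0.7]
width: 0.762
grip_force: 0.0
```

move_arm(
  series=[6.5, 0, 0, -4.6, 0, 0, 0, 6.5, 0, 0, -4.4, 0, 0, 0, 6.5, -4, -4, -2, 0, 0, 0, 6.5, -4, -4, -3, 0, 0, 0, 6.5, -4, -4, -3, 0, 0, 0],
)

```text
time: 21.42
tool_pos: [0.4239, 0.2615, 0.2397]
tcp_rot: [2.141, 2.299, 0.0]
wrist_force: [0.1, -0.7, 0.7]
width: 0.761
grip_force: 0.0
```

move_arm(
  series=[6.5, -4, 0, 0, 0, 0, 0, 6.5, -4, 0, 0, 0, 0, 0, 6.5, 0, 0, 0, 0, 0, 0],
)

```text
time: 21.8
tool_pos: [0.4307, 0.1809, 0.2394]
tcp_rot: [2.144, 2.295, 0.001]
wrist_force: [-0.7, 0.6, 0.3]
width: 0.761
grip_force: 0.0
```

Run:
```python
from h import *
a=toms(.03); b=read_camera("side")
a=cv2.resize(a,(533,400)); c=cv2.resize(b[60:300,180:320],None,fx=1.667,fy=1.667)
cv2.imwrite("pics/c6.png",np.hstack([a,c])[:,:,::-1])
```

```text
t 21.85 tcp [0.4309 0.1821 0.2393] psi 93.9 zdir [ 0.001  0.001 -1.   ] F [ 0.3 -0.1 -0.4] w 0.762 g 0.0 q [ 0.35 -0.14  2.03  0.    1.25  0.28]
red (386, 10, 26) [0.5325 0.3826 0.03  ]
red (386, 64, 26) [0.5367 0.3203 0.03  ]
red (385, 119, 25) [0.5405 0.2603 0.03  ]
```

View pics/c6.png

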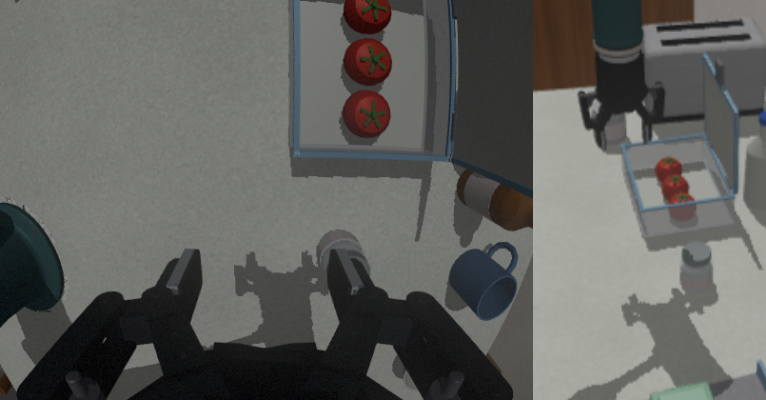

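All three tomatoes sit in the box, at wrist-crop (368,12), (368,62) and (367,114), with the cover upright. Next I grip the tab again and fold the cover down.

Run:
```python
from h import *
plan([(.5,.28,.34,140,6.5),(.636,.334,.345,184.4,6.5,1),(.636,.334,.272,184.4,6.5)])
```

```text
[ 6.5, 1.5, 1.3, -1.7, 0, -0, -7.7,, 6.5, 1.4, 1.4, -1.7, 0, -0, -7.7,, 6.5, 1.1, 1.6, -1.6, 0, -0, -7.7,, 6.5, 1, 1.8, -1.7, 0, -0, -7.6,, 6.5, 0.6, 1.9, -1.7, 0, -0, -7.7, ]
[ 6.5, 0.4, 1.9, -1.7, 0.1, -0, -7.6, |, 6.5, -1.4, 2.6, -0.1, -0, -0, -8.9,, 6.5, -1.7, 2.3, -0.1, -0, -0, -8.9,, 6.5, -2.1, 2.1, -0.1, -0, -0, -8.9,, 6.5, -2.4, 1.6, -0.1, -0, -0, -8.9, ]
[ 6.5, -2.7, 1.3, -0.1, -0, -0, -8.8,, 6.5, 0, 0, 0, 0, 0, 0, |, 6.5, 0, 0, 3.7, -0, -0, -0,, 6.5, 0, 0, 3.6, -0, -0, -0, | ]
end [0.6363 0.3337 0.2722] 14
```

move_arm(
  series=[6.5, 1.5, 1.3, -1.7, 0, 0, -7.7, 6.5, 1.4, 1.4, -1.7, 0, 0, -7.7, 6.5, 1.1, 1.6, -1.6, 0, 0, -7.7, 6.5, 1, 1.8, -1.7, 0, 0, -7.6, 6.5, 0.6, 1.9, -1.7, 0, 0, -7.7],
)

```text
time: 22.52
tool_pos: [0.4888, 0.2659, 0.323]
tcp_rot: [-1.257, -2.878, -0.0]
wrist_force: [-0.3, -0.2, -0.1]
width: 0.764
grip_force: 0.0
```

move_arm(
  series=[6.5, 0.4, 1.9, -1.7, 0.1, 0, -7.6, 6.5, -1.4, 2.6, -0.1, 0, 0, -8.9, 6.5, -1.7, 2.3, -0.1, 0, 0, -8.9, 6.5, -2.1, 2.1, -0.1, 0, 0, -8.9, 6.5, -2.4, 1.6, -0.1, 0, 0, -8.9],
)

```text
time: 23.15
tool_pos: [0.6087, 0.3254, 0.343]
tcp_rot: [-0.108, -3.138, 0.002]
wrist_force: [0.1, -0.4, 0.2]
width: 0.764
grip_force: 0.0
```

move_arm(
  series=[6.5, -2.7, 1.3, -0.1, 0, 0, -8.8, 6.5, 0, 0, 0, 0, 0, 0],
)

```text
time: 23.4
tool_pos: [0.637, 0.336, 0.3427]
tcp_rot: [0.123, -3.136, 0.002]
wrist_force: [-0.9, -0.4, -0.3]
width: 0.765
grip_force: 0.0
```

Run:
```python
from h import *
st(); im=read_camera("wrist"); cv2.imwrite("pics/w7.png",im[100:,100:450,::-1])
```

```text
t 23.4 tcp [0.637  0.336  0.3427] psi -175.5 zdir [-0.003 -0.002 -1.   ] F [-0.9 -0.4 -0.3] w 0.765 g 0.0 q [ 0.45  0.31  1.36 -0.    1.48 -1.2 ]
```

View pics/w7.png

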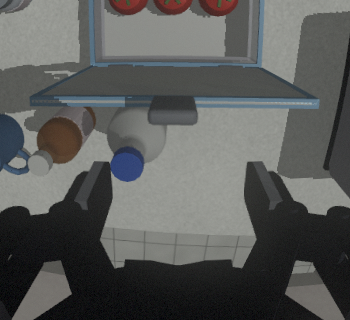

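Run:
```python
from h import *
print(onplane("wrist",[(272,205),(272,220),(272,199)],.29), -cv2.Rodrigues(calibration("wrist")["rvec"])[0].T@calibration("wrist")["tvec"])
print(onplane("wrist",[(130,203),(420,203)],.254))
```

```text
[[0.61371382 0.33012239 0.29      ]
 [0.62322302 0.33080757 0.29      ]
 [0.60998516 0.32985234 0.29      ]] [0.55795637 0.32947708 0.47713591]
[[0.63103627 0.22105209 0.254     ]
 [0.61384371 0.44242797 0.254     ]]
```

move_arm(
  series=[6.5, 0.7, 0.3, 3.6, 0, 0, 0, 6.5, 0, 0, 3.5, 0, 0, 0, 6.5, 0, 0, 0, 0, 0, 0, 1, 0, 0, 0, 0, 0, 0, 1, 0, 0, 0, 0, 0, 0],
)

```text
time: 24.08
tool_pos: [0.6302, 0.3325, 0.2771]
tcp_rot: [-0.122, 3.137, -0.014]
wrist_force: [0.5, -25.3, 11.8]
width: 0.343
grip_force: 17.9
```

move_arm(
  series=[1, 0, 0, 0, 0, 0, 0, 1, 0, 0, 0, 0, 0, 0, 1, 0, 0, 0, 0, 0, 0, 1, 0, 0, 0, 0, 0, 0],
  grip_force=50,
)

```text
time: 24.58
tool_pos: [0.6304, 0.3322, 0.2773]
tcp_rot: [-0.119, 3.137, -0.011]
wrist_force: [-0.5, -12.0, 4.9]
width: 0.34
grip_force: 50.7
```

Run:
```python
from h import *
st()
plan([(*tab(a),184.4,1) for a in np.arange(1.42,.5,-.128)])
```

```text
t 24.57 tcp [0.6304 0.3322 0.2773] psi -175.6 zdir [ 0.003 -0.007 -1.   ] F [ -0.5 -12.    4.9] w 0.34 g 50.7 q [ 0.45  0.32  1.47 -0.01  1.36 -1.19]
[ 1, 3.2, 0.2, 1, -0.4, 0.1, -0, |, 1, 2.6, 0, 0.5, -0, 0, -0, |, 1, 2.4, 0, 0.9, -0, 0, -0, |, 1, 2.4, 0, 1.2, -0, 0, -0, |, 1, 2.2, 0, 1.5, -0, 0, -0, | ]
[ 1, 2, 0, 1.8, -0, 0, -0, |, 1, 1.7, 0, 2, -0, 0, -0, |, 1, 1.5, 0, 2.2, -0, 0, -0, | ]
end [0.4509 0.3205 0.1662] 8
```

Run:
```python
from h import *
def tb(a,r=.213): p=H-r*np.cos(a)*ux; p[2]+=r*np.sin(a)-.011; return (p[0],p[1]-.002*(a>1),p[2])
plan([(*tb(a),184.4,1) for a in [1.48,1.37,1.25,1.13,1.01,.89,.77,.64,.524]])
```

```text
[ 1, 2, 0, 0.2, -0.4, 0.1, -0, |, 1, 2.3, 0, 0.4, -0, 0, -0, |, 1, 2.5, 0, 0.6, -0, 0, -0, |, 1, 2.4, 0, 1, -0, 0, -0, |, 1, 2.2, 0, 1.2, -0, 0, -0, | ]
[ 1, 2.1, 0.2, 1.5, -0, 0, -0, |, 1, 1.9, 0, 1.7, -0, 0, -0, |, 1, 1.7, 0, 2.1, -0, 0, -0, |, 1, 1.4, 0, 2.1, -0, 0, -0, | ]
end [0.4459 0.3202 0.1692] 9
```

move_arm(
  series=[1, 2, 0, 0.2, 0, 0, 0, 1, 2.3, 0, 0.4, 0, 0, 0, 1, 2.5, 0, 0.6, 0, 0, 0, 1, 2.4, 0, 1, 0, 0, 0, 1, 2.2, 0, 1.2, 0, 0, 0],
)

```text
time: 25.2
tool_pos: [0.5178, 0.3244, 0.2438]
tcp_rot: [-0.12, 3.132, -0.008]
wrist_force: [2.9, -10.5, 1.6]
width: 0.338
grip_force: 50.1
```

move_arm(
  series=[1, 2.1, 0.1, 1.5, 0, 0, 0, 1, 1.9, 0, 1.7, 0, 0, 0, 1, 1.7, 0, 2.1, 0, 0, 0, 1, 1.4, 0, 2.1, 0, 0, 0, 1, 0, 0, 0, 0, 0, 0],
)

```text
time: 25.82
tool_pos: [0.4441, 0.3193, 0.1657]
tcp_rot: [0.123, -3.138, 0.012]
wrist_force: [0.8, -11.7, 0.4]
width: 0.337
grip_force: 50.5
```

Run:
```python
from h import *
st()
im=read_camera("side"); cv2.imwrite("pics/s8.png",cv2.resize(im[60:220,190:370],None,fx=3.3,fy=3.3)[:,:,::-1])
```

```text
t 25.82 tcp [0.4441 0.3193 0.1657] psi -175.5 zdir [-0.    -0.008 -1.   ] F [  0.8 -11.7   0.4] w 0.337 g 50.5 q [ 0.58  0.08  1.95 -0.01  1.11 -1.06]
```

View pics/s8.png

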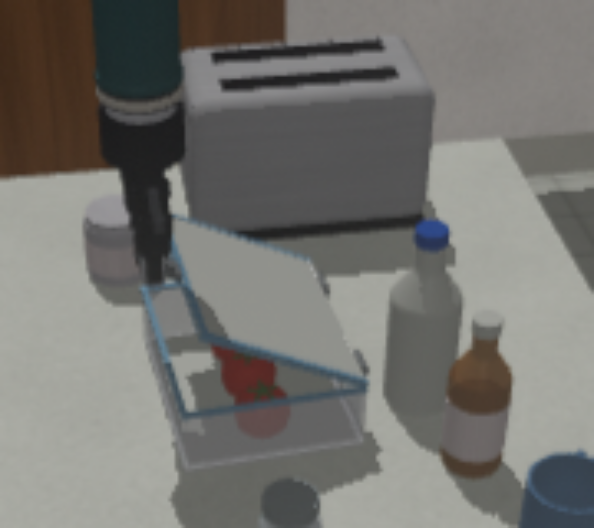

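move_arm(
  series=[6.5, 0, 0, 0, 0, 0, 0, 6.5, 0, 0, 0, 0, 0, 0, 6.5, 0, 0, 0, 0, 0, 0, 6.5, 0, 0, -3, 0, 0, 0, 6.5, 0, 0, -5, 0, 0, 0],
)

```text
time: 26.5
tool_pos: [0.443, 0.3224, 0.2447]
tcp_rot: [0.122, -3.134, 0.005]
wrist_force: [1.1, -0.6, 0.0]
width: 0.758
grip_force: 0.0
```

move_arm(
  series=[6.5, 0, 0, -5, 0, 0, 0, 6.5, 0, 5, 0, 0, 0, 0, 6.5, 0, 5, 0, 0, 0, 0, 6.5, 0, 5, 0, 0, 0, 0, 6.5, 0, 0, 0, 0, 0, 0],
)

```text
time: 27.12
tool_pos: [0.4319, 0.4758, 0.2953]
tcp_rot: [0.128, -3.137, 0.001]
wrist_force: [0.7, -0.4, -0.7]
width: 0.763
grip_force: 0.0
```

Run:
```python
from h import *
st()
im=read_camera("side"); sc=read_camera("scene")
x=cv2.resize(im[85:205,225:325],None,fx=4,fy=4); y=cv2.resize(sc[150:270,290:400],None,fx=4,fy=4)
cv2.imwrite("pics/s9.png",np.hstack([x,y[:480]])[:,:,::-1])
for a in(.45,.49,.524,.56,.6):
    for n in("side","scene"):
        c=calibration(n); pts=[H-.18*np.cos(a)*ux+s*.11*uy+[0,0,.18*np.sin(a)] for s in(-1,1)]
        q=cv2.projectPoints(np.array(pts),c["rvec"],c["tvec"],c["camera_matrix"],None)[0][:,0]
        q=(q-([225,85] if n=="side" else [290,150]))*4+([0,0] if n=="side" else [400,0]); print(a,n,q.round(0).tolist())
```

```text
t 27.12 tcp [0.4319 0.4758 0.2953] psi -175.3 zdir [-0.002 -0.    -1.   ] F [ 0.7 -0.4 -0.7] w 0.763 g 0.0 q [ 0.79  0.18  1.61  0.    1.36 -0.86]
0.45 side [[97.0, 315.0], [42.0, 162.0]]
0.45 scene [[452.0, 154.0], [749.0, 135.0]]
0.49 side [[101.0, 307.0], [45.0, 155.0]]
0.49 scene [[453.0, 149.0], [751.0, 130.0]]
0.524 side [[105.0, 301.0], [48.0, 149.0]]
0.524 scene [[454.0, 144.0], [753.0, 125.0]]
0.56 side [[109.0, 294.0], [52.0, 143.0]]
0.56 scene [[455.0, 140.0], [755.0, 121.0]]
0.6 side [[114.0, 287.0], [56.0, 136.0]]
0.6 scene [[456.0, 135.0], [758.0, 116.0]]
```

View pics/s9.png

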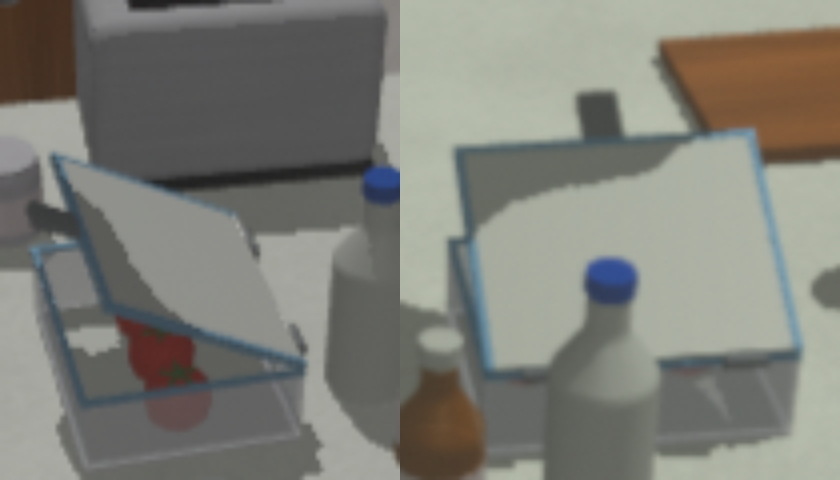

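The side crop shows the free-edge corners at (108,306) and (54,155), and the scene crop at (457,148) and (753,130). Those fit a cover angle of about 0.49–0.51 rad, roughly 29°, so it stands ajar as asked. Now the tray.

Run:
```python
from h import *
plan([(.44,.25,.30,140,4),(.44,-.0,.30,70,4),(.43,-.26,.30,6,4,2)],step=.055,ang=10)
```

```text
[ 4, 0.2, -4.5, -0.1, -0, -0, 8.9,, 4, -0.5, -4.4, -0.1, -0, -0, 8.9,, 4, -1.2, -4.3, -0, -0, -0, 8.9,, 4, -1.8, -4.1, -0.1, -0.1, -0, 8.9,, 4, -2.4, -3.7, -0.1, -0.1, -0, 8.9, | ]
[ 4, -2, -2.4, -0, 0, -0, 8.8,, 4, -2.4, -2.1, -0, 0, -0, 8.7,, 4, -2.6, -1.6, -0, 0, -0, 8.8,, 4, -2.9, -1.3, -0, 0, -0, 8.7,, 4, -3, -0.8, -0, 0, -0, 8.8, ]
[ 4, -3.1, -0.4, -0, 0, -0, 8.7,, 4, -3.1, 0.2, -0, 0, -0, 8.8,, 4, -3.1, 0.6, -0, 0, -0, 8.7, |, 4, -3.5, 1.1, -0, -0, -0, 9.1,, 4, -3.3, 1.7, -0, -0, -0, 9.2, ]
[ 4, -3, 2.2, -0, -0, -0, 9.1,, 4, -2.7, 2.6, -0, -0, -0, 9.2,, 4, -2.1, 3.1, -0, -0, -0, 9.1,, 4, -1.7, 3.3, -0.1, -0, -0, 9.2,, 4, -1.1, 3.5, 0, -0, -0, 9.1, ]
[ 4, 0, 0, 0, 0, 0, 0,, 4, 0, 0, 0, 0, 0, 0, | ]
end [ 0.43   -0.2598  0.3004] 22
```

move_arm(
  series=[4, 0.2, -4.5, 0, 0, 0, 8.9, 4, -0.5, -4.4, 0, 0, 0, 8.9, 4, -1.2, -4.3, 0, 0, 0, 8.9, 4, -1.8, -4.1, 0, 0, 0, 8.9, 4, -2.4, -3.7, 0, 0, 0, 8.9],
)

```text
time: 27.85
tool_pos: [0.4398, 0.247, 0.2963]
tcp_rot: [1.085, 2.948, -0.002]
wrist_force: [0.2, -0.1, 0.8]
width: 0.468
grip_force: 0.0
```

move_arm(
  series=[4, -2, -2.4, 0, 0, 0, 8.8, 4, -2.4, -2.1, 0, 0, 0, 8.7, 4, -2.6, -1.6, 0, 0, 0, 8.8, 4, -2.9, -1.3, 0, 0, 0, 8.7, 4, -3, -0.8, 0, 0, 0, 8.8],
)

```text
time: 28.48
tool_pos: [0.4394, 0.0911, 0.2964]
tcp_rot: [2.106, 2.33, -0.002]
wrist_force: [-0.1, -0.5, 0.1]
width: 0.468
grip_force: 0.0
```

move_arm(
  series=[4, -3.1, -0.4, 0, 0, 0, 8.7, 4, -3.1, 0.2, 0, 0, 0, 8.8, 4, -3.1, 0.6, 0, 0, 0, 8.7, 4, -3.5, 1.1, 0, 0, 0, 9.1, 4, -3.3, 1.7, 0, 0, 0, 9.2],
)

```text
time: 29.1
tool_pos: [0.4358, -0.0763, 0.2967]
tcp_rot: [2.831, 1.358, -0.002]
wrist_force: [0.1, 0.1, 0.3]
width: 0.47
grip_force: 0.0
```

move_arm(
  series=[4, -3, 2.2, 0, 0, 0, 9.1, 4, -2.7, 2.6, 0, 0, 0, 9.2, 4, -2.1, 3.1, 0, 0, 0, 9.1, 4, -1.7, 3.3, 0, 0, 0, 9.2, 4, -1.1, 3.5, 0, 0, 0, 9.1],
)

```text
time: 29.72
tool_pos: [0.4278, -0.2618, 0.297]
tcp_rot: [3.136, 0.152, -0.001]
wrist_force: [-0.5, -0.1, -0.4]
width: 0.472
grip_force: 0.0
```

move_arm(
  series=[4, 0, 0, 0, 0, 0, 0, 4, 0, 0, 0, 0, 0, 0],
)

```text
time: 29.98
tool_pos: [0.4284, -0.26, 0.2967]
tcp_rot: [3.137, 0.162, -0.002]
wrist_force: [-0.1, -0.5, -0.6]
width: 0.468
grip_force: 0.0
```

```bash
cat >> h.py <<'E'
def tray(show=True):
    c=calibration("wrist"); im=read_camera("wrist"); st()
    b=blobs(im,(50,35,50),(88,255,255),200); b=max(b,key=lambda t:t[1][4]); yx=np.argwhere(b[2])[:,::-1]
    print("lid px",b[1],"touches edge" if b[1][1]+b[1][3]>=420 else "")
    P=onplane("wrist",yx,.074,c)[:,:2]; r=cv2.minAreaRect((P*1000).astype(np.float32)); print("lid rect mm",np.round(r[0],1),np.round(r[1],1),round(r[2],2))
    P=[]
    for _,s,m in blobs(im,(95,60,50),(118,255,255),60): 
        q=np.argwhere(m)[:,::-1]; P.append(onplane("wrist",q,.04,c)[:,:2]); 
    P=np.vstack(P); return P,c,im
E
python3 - <<'E'
from h import *
P,c,im=tray()
P=P[(abs(P[:,0]-.5)<.2)&(P[:,1]<-.1)&(P[:,1]>-.5)]
# back rim inner edge: for bins along y, min x ; right rim inner edge: for bins along x, max y
B=[(P[abs(P[:,1]-y)<.006,0],y) for y in np.arange(-.34,-.15,.012)]
B=np.array([(np.median(x[x>.56]),np.percentile(x[x>.56],3),np.percentile(x[x>.56],97),y) for x,y in B if (x>.56).sum()>3])
if len(B)>2:
    print("back inner/outer",[np.polyfit(B[:,3],B[:,k],1).round(4) for k in(1,0,2)],len(B))
B=[(P[abs(P[:,0]-x)<.006,1],x) for x in np.arange(.40,.6,.012)]
B=np.array([(np.median(y[y<-.35]),np.percentile(y[y<-.35],3),np.percentile(y[y<-.35],97),x) for y,x in B if (y<-.35).sum()>3])
if len(B)>2: print("right outer/med/inner",[np.polyfit(B[:,3],B[:,k],1).round(4) for k in(1,0,2)],len(B))
# outer silhouettes in fixed cams as a check
for n in("side",):
    i2=read_camera(n)
    for ce,s,m in blobs(i2,(50,35,50),(88,255,255),500):
        q=onplane(n,np.argwhere(m)[:,::-1],.068)[:,:2]; print(n,"lid",np.round(q.mean(0),4),cv2.minAreaRect((q*1000).astype(np.float32)))
E
```

```text
t 30.02 tcp [ 0.4287 -0.2596  0.2967] psi 6.0 zdir [-0.001 -0.001 -1.   ] F [-0.  -0.1  0.1] w 0.465 g 0.0 q [-0.59 -0.1   1.89 -0.    1.35  0.87]
lid px [ 227  108  117   79 8789] 
lid rect mm [ 464.6 -264. ] [ 86.6 128.4] 5.23
back inner/outer [array([-0.1303,  0.5653]), array([-0.1322,  0.5703]), array([-0.1343,  0.5753])] 16
right outer/med/inner [array([ 0.1302, -0.4633]), array([ 0.1331, -0.4578]), array([ 0.1346, -0.4516])] 17
side lid [ 0.4666 -0.2694] ((466.9353942871094, -267.91583251953125), (88.3062973022461, 139.5143280029297), 5.023061275482178)
```

```bash
cat >> h.py <<'E'
T0=np.array([.4913,-.2775]); ty=.132
def T(x,y): return T0+np.array([x*np.cos(ty)-y*np.sin(ty),x*np.sin(ty)+y*np.cos(ty)])/1000
def Ti(p): d=(np.array(p[:2])-T0)*1000; return np.array([d[0]*np.cos(ty)+d[1]*np.sin(ty),-d[0]*np.sin(ty)+d[1]*np.cos(ty)]).round(1)
E
python3 - <<'E'
from h import *
print("yellow",onplane("side",[(202,320)],.025),"home",T(69,-49),"cont",Ti((.4646,-.264)))
a,b,c=T(-102,15),T(-70,15),T(2,15)
plan([(*a,.15,7.6,7),(*a,.029,7.6,7,1),(*b,.029,7.6,7),(*c,.029,7.6,7,1)],step=.045)
E
```

```text
yellow [[ 0.29989742 -0.22226016  0.025     ]] home [ 0.56614898 -0.31699216] cont [-24.7  16.9]
[ 7, -1.1, 0.3, 3.7, 0, 0, -0.4,, 7, -1, 0.3, 3.6, 0, 0, -0.4,, 7, -1.1, 0.3, 3.7, 0, 0, -0.4,, 7, -1, 0.3, 3.7, 0.1, 0.1, -0.4, |, 7, -0, -0, 4, -0, -0, 0, ]
[ 7, -0, -0, 4.1, -0, -0, 0,, 7, -0, -0, 4, -0, -0, 0,, 7, 0, 0, 0, 0, 0, 0, |, 7, 3.2, -0, -0, -0, -0, 0, |, 7, 3.6, -0, -0, -0, -0, 0, ]
[ 7, 3.6, -0, -0, -0, -0, 0,, 7, 0, 0, 0, 0, 0, 0, | ]
end [ 0.4915 -0.2624  0.0288] 12
```

move_arm(
  series=[7, -1.1, 0.3, 3.7, 0, 0, -0.4, 7, -1, 0.3, 3.6, 0, 0, -0.4, 7, -1.1, 0.3, 3.7, 0, 0, -0.4, 7, -1, 0.3, 3.7, 0, 0, -0.4, 7, 0, 0, 4, 0, 0, 0],
)

```text
time: 30.7
tool_pos: [0.3887, -0.2764, 0.1091]
tcp_rot: [3.133, 0.209, -0.0]
wrist_force: [0.3, -0.7, -0.6]
width: 0.817
grip_force: 0.0
```

move_arm(
  series=[7, 0, 0, 4.1, 0, 0, 0, 7, 0, 0, 4, 0, 0, 0, 7, 0, 0, 0, 0, 0, 0, 7, 1.2, 0, 0, 0, 0, 0],
)

```text
time: 31.2
tool_pos: [0.4013, -0.2754, 0.0298]
tcp_rot: [3.133, 0.207, -0.001]
wrist_force: [0.8, -0.3, -0.3]
width: 0.82
grip_force: 0.0
```

move_arm(
  series=[7, 1, 0, 0, 0, 0, 0, 7, 1, 0, 0, 0, 0, 0, 7, 1, 0, 0, 0, 0, 0, 7, 1, 0, 0, 0, 0, 0, 7, 1, 0, 0, 0, 0, 0],
)

```text
time: 31.82
tool_pos: [0.4504, -0.2693, 0.0298]
tcp_rot: [3.133, 0.208, -0.003]
wrist_force: [-8.0, -1.3, 8.6]
width: 0.82
grip_force: 0.0
```

move_arm(
  series=[7, 1, 0, 0, 0, 0, 0, 7, 1, 0, 0, 0, 0, 0, 7, 1, 0, 0, 0, 0, 0, 7, 1, 0, 0, 0, 0, 0, 7, 0, 0, 0, 0, 0, 0],
)

```text
time: 32.45
tool_pos: [0.4918, -0.2641, 0.0298]
tcp_rot: [3.132, 0.207, 0.002]
wrist_force: [0.1, -1.0, 4.1]
width: 0.816
grip_force: 0.4
```

Run:
```python
from h import *
P,c,im=tray(); print("tcp tray",Ti(read_state()["tool_pos"]))
```

```text
t 32.5 tcp [ 0.4918 -0.2641  0.0298] psi 7.6 zdir [ 0.002 -0.002 -1.   ] F [0.2 0.4 4.9] w 0.82 g 0.3 q [-0.54  0.26  2.03 -0.    0.84  0.9 ]
lid px [   69    37   396   270 97879] 
lid rect mm [ 546.9 -252.5] [ 82.6 123.6] 7.67
tcp tray [ 2.2 13.2]
```

move_arm(
  series=[7, 0.5, 0, 0, 0, 0, 0, 7, 0.5, 0, 0, 0, 0, 0, 7, 0, 0, 0, 0, 0, 0, 7, 0, 0, 0, 0, 0, 0],
)

```text
time: 33.0
tool_pos: [0.4993, -0.2628, 0.0296]
tcp_rot: [3.133, 0.207, -0.003]
wrist_force: [-6.1, -0.9, 9.0]
width: 0.821
grip_force: 0.0
```

move_arm(
  series=[7, 0.2, 0, 0, 0, 0, 0, 7, 0, 0, 0, 0, 0, 0],
)

```text
time: 33.25
tool_pos: [0.5006, -0.2626, 0.0296]
tcp_rot: [3.133, 0.207, -0.005]
wrist_force: [-8.4, -0.8, 11.3]
width: 0.819
grip_force: 0.0
```

move_arm(
  series=[7, 0.2, 0, 0, 0, 0, 0, 7, 0, 0, 0, 0, 0, 0],
)

```text
time: 33.5
tool_pos: [0.5026, -0.2624, 0.0297]
tcp_rot: [3.133, 0.207, -0.005]
wrist_force: [-10.0, -1.8, 11.9]
width: 0.821
grip_force: 0.0
```

Run:
```python
from h import *
P,c,im=tray(); print("tcp tray",Ti(read_state()["tool_pos"]))
```

```text
t 33.55 tcp [ 0.5025 -0.2623  0.0296] psi 7.6 zdir [-0.003 -0.002 -1.   ] F [-9.1 -1.4 12.1] w 0.818 g 0.0 q [-0.52  0.28  2.01 -0.    0.85  0.92]
lid px [   69    37   398   270 98457] 
lid rect mm [ 557.9 -250.8] [ 82.4 123.6] 7.63
tcp tray [13.1 13.6]
```

move_arm(
  series=[7, 0.2, 0, 0, 0, 0, 0, 7, 0, 0, 0, 0, 0, 0],
)

```text
time: 33.8
tool_pos: [0.5045, -0.2621, 0.0296]
tcp_rot: [3.133, 0.207, -0.005]
wrist_force: [-8.0, -0.5, 12.7]
width: 0.825
grip_force: 0.0
```

move_arm(
  series=[7, 0.2, 0, 0, 0, 0, 0, 7, 0, 0, 0, 0, 0, 0],
)

```text
time: 34.05
tool_pos: [0.5044, -0.2619, 0.0295]
tcp_rot: [3.134, 0.207, -0.012]
wrist_force: [-16.9, -2.8, 16.4]
width: 0.816
grip_force: 0.0
```

move_arm(
  series=[7, 0.2, 0, 0, 0, 0, 0, 7, 0, 0, 0, 0, 0, 0],
)

```text
time: 34.3
tool_pos: [0.5044, -0.2618, 0.0296]
tcp_rot: [3.134, 0.208, -0.018]
wrist_force: [-23.3, -4.1, 21.6]
width: 0.821
grip_force: 0.0
```

Run:
```python
from h import *
a,b,c=T(-15,13),T(67,122),T(67,40)
plan([(*a,.030,7.6,7),(*a,.16,7.6,5),(*b,.16,97.6,4.5,1),(*b,.029,97.6,4.5,1)],step=.045)
print(a,b,c)
```

```text
[ 7, -3, 0.1, -0, -0, 0.6, -0, |, 5, -0, -0, -4.3, -0, 0, -0,, 5, -0, -0, -4.4, -0, 0, -0,, 5, -0, -0, -4.3, -0, 0, -0, |, 4.5, 0.7, -1, -0, -0, 0, -8.2, ]
[ 4.5, 0.9, -0.9, -0, -0, 0, -8.2,, 4.5, 1, -0.7, -0, -0, 0, -8.2,, 4.5, 1.1, -0.6, -0, -0, -0, -8.2,, 4.5, 1.2, -0.4, -0, -0, -0, -8.2,, 4.5, 1.2, -0.3, -0, -0, -0, -8.2, ]
[ 4.5, 1.2, -0.1, -0, -0, -0, -8.2,, 4.5, 1.3, 0.1, -0, -0, -0, -8.2,, 4.5, 1.2, 0.3, -0, -0, -0, -8.1,, 4.5, 1.1, 0.4, -0, -0, -0, -8.2,, 4.5, 1.1, 0.6, -0, -0, -0, -8.1, ]
[ 4.5, 0, 0, 0, 0, 0, 0, |, 4.5, 0, 0, 4.4, -0, -0, -0,, 4.5, 0, 0, 4.3, -0, -0, -0,, 4.5, 0, 0, 4.4, -0, -0, -0,, 4.5, 0, 0, 0, 0, 0, 0, | ]
end [ 0.5415 -0.1479  0.0289] 20
[ 0.47471947 -0.26658735] [ 0.54165987 -0.14774298] [ 0.55245246 -0.22902963]
```

move_arm(
  series=[7, -0.6, 0, 0, 0, 0, 0, 7, -2.8, 0, 0, 0, 0, 0, 5, 0, 0, -4.3, 0, 0, 0, 5, 0, 0, -4.4, 0, 0, 0, 5, 0, 0, -4.3, 0, 0, 0],
)

```text
time: 34.92
tool_pos: [0.4761, -0.2651, 0.1596]
tcp_rot: [3.134, 0.206, -0.001]
wrist_force: [0.6, 0.3, 0.6]
width: 0.583
grip_force: 0.0
```

move_arm(
  series=[4.5, 0.7, -1, 0, 0, 0, -8.2, 4.5, 0.9, -0.9, 0, 0, 0, -8.2, 4.5, 1, -0.7, 0, 0, 0, -8.2, 4.5, 1.1, -0.6, 0, 0, 0, -8.2, 4.5, 1.2, -0.4, 0, 0, 0, -8.2],
)

```text
time: 35.55
tool_pos: [0.5072, -0.2106, 0.1582]
tcp_rot: [2.86, 1.298, -0.001]
wrist_force: [0.2, 0.0, -0.0]
width: 0.527
grip_force: 0.0
```

move_arm(
  series=[4.5, 1.2, -0.3, 0, 0, 0, -8.2, 4.5, 1.2, -0.1, 0, 0, 0, -8.2, 4.5, 1.3, 0.1, 0, 0, 0, -8.2, 4.5, 1.2, 0.3, 0, 0, 0, -8.1, 4.5, 1.1, 0.4, 0, 0, 0, -8.2],
)

```text
time: 36.17
tool_pos: [0.5371, -0.1568, 0.1581]
tcp_rot: [2.227, 2.216, -0.002]
wrist_force: [0.9, 0.3, 0.4]
width: 0.528
grip_force: 0.0
```

move_arm(
  series=[4.5, 1.1, 0.6, 0, 0, 0, -8.1, 4.5, 0, 0, 0, 0, 0, 0, 4.5, 0, 0, 0, 0, 0, 0],
)

```text
time: 36.55
tool_pos: [0.5427, -0.1466, 0.1581]
tcp_rot: [-2.073, -2.361, 0.003]
wrist_force: [-0.4, -0.4, -0.1]
width: 0.526
grip_force: 0.0
```

Run:
```python
from h import *
st(); print(Ti(read_state()["tool_pos"]))
im=read_camera("side")
for ce,s,m in blobs(im,(50,35,50),(88,255,255),500):
    q=onplane("side",np.argwhere(m)[:,::-1],.068)[:,:2]; r=cv2.minAreaRect((q*1000).astype(np.float32)); print("lid",np.array(r[0]).round(1),np.array(r[1]).round(1),round(r[2],2),Ti(np.array(r[0])/1000))
a,b=T(67,122),T(67,100)
plan([(*a,.10,97.6,4.5),(*a,.029,97.6,4.5,1),(*b,.029,97.6,4.5)])
```

```text
t 36.55 tcp [ 0.5427 -0.1466  0.1581] psi 97.4 zdir [-0.001 -0.001 -1.   ] F [-0.4 -0.4 -0.1] w 0.526 g 0.0 q [-0.31  0.12  1.93 -0.    1.09 -0.44]
[ 68.2 123. ]
lid [-446.7 1512.4] [ 112.1 1311.6] 17.74 [-694.2 1897.8]
lid [ 561.7 -254.8] [ 87.5 139.3] 7.62 [72.7 13.2]
[ 4.5, -0, -0, 2.9, -0, 0, -0.1,, 4.5, -0.1, -0.1, 2.9, -0.1, 0.1, -0.1, |, 4.5, 0, -0, 3.6, 0, -0, 0,, 4.5, 0, -0, 3.5, 0, -0, 0,, 4.5, 0, 0, 0, 0, 0, 0, | ]
[ 4.5, -2.2, -0, 0, 0, -0, 0, | ]
end [ 0.5446 -0.1697  0.0292] 6
```

move_arm(
  series=[4.5, -0.1, -0.1, 4.3, 0, 0, 0, 4.5, 0, 0, 4.3, 0, 0, 0, 4.5, 0, 0, 4.3, 0, 0, 0, 4.5, 0, 0, 0, 0, 0, 0, 4.5, -1.5, 0, 0, 0, 0, 0],
)

```text
time: 37.22
tool_pos: [0.5445, -0.163, 0.0305]
tcp_rot: [2.069, 2.363, -0.002]
wrist_force: [0.8, -0.3, 1.4]
width: 0.528
grip_force: 0.0
```

move_arm(
  series=[4.5, -1, 0, 0, 0, 0, 0, 4.5, -1, 0, 0, 0, 0, 0, 4.5, -1, 0, 0, 0, 0, 0, 4.5, -1, 0, 0, 0, 0, 0, 4.5, -1, 0, 0, 0, 0, 0],
)

```text
time: 37.85
tool_pos: [0.5503, -0.2127, 0.0294]
tcp_rot: [-2.07, -2.362, 0.003]
wrist_force: [-0.7, 3.9, 1.9]
width: 0.525
grip_force: 0.0
```

move_arm(
  series=[4.5, -0.8, 0, 0, 0, 0, 0, 4.5, -0.8, 0, 0, 0, 0, 0, 4.5, 0, 0, 0, 0, 0, 0],
)

```text
time: 38.22
tool_pos: [0.5526, -0.2292, 0.0293]
tcp_rot: [2.07, 2.362, -0.004]
wrist_force: [0.0, -0.7, -0.1]
width: 0.522
grip_force: 0.0
```

Run:
```python
from h import *
st(); print(Ti(read_state()["tool_pos"]))
im=read_camera("side")
for ce,s,m in blobs(im,(50,35,50),(88,255,255),500)[-1:]:
    q=onplane("side",np.argwhere(m)[:,::-1],.068)[:,:2]; r=cv2.minAreaRect((q*1000).astype(np.float32)); print("lid",np.array(r[0]).round(1),np.array(r[1]).round(1),round(r[2],2),Ti(np.array(r[0])/1000))
```

```text
t 38.23 tcp [ 0.5526 -0.2292  0.0293] psi 97.5 zdir [-0.001 -0.002 -1.   ] F [ 0.  -0.7 -0.1] w 0.522 g 0.0 q [-0.43  0.33  1.94 -0.    0.87 -0.56]
[67.1 39.8]
lid [ 567.6 -309.1] [ 88.2 139.5] 7.42 [ 71.5 -41.4]
```

move_arm(
  series=[4.5, -0.5, 0, 0, 0, 0, 0, 4.5, -0.4, 0, 0, 0, 0, 0, 4.5, 0, 0, 0, 0, 0, 0],
)

```text
time: 38.65
tool_pos: [0.5536, -0.2374, 0.0293]
tcp_rot: [2.07, 2.363, -0.003]
wrist_force: [-0.7, 0.4, 0.0]
width: 0.525
grip_force: 0.0
```

move_arm(
  series=[4.5, -0.3, 0, 0, 0, 0, 0, 4.5, 0, 0, 0, 0, 0, 0],
)

```text
time: 38.9
tool_pos: [0.554, -0.2402, 0.0294]
tcp_rot: [2.07, 2.363, -0.003]
wrist_force: [0.3, 0.7, -0.9]
width: 0.524
grip_force: 0.0
```

move_arm(
  series=[4.5, -0.2, 0, 0, 0, 0, 0, 4.5, 0, 0, 0, 0, 0, 0],
)

```text
time: 39.15
tool_pos: [0.5543, -0.2421, 0.0294]
tcp_rot: [2.07, 2.363, -0.003]
wrist_force: [-0.3, 0.6, 0.1]
width: 0.529
grip_force: 0.0
```

move_arm(
  series=[4.5, -0.2, 0, 0, 0, 0, 0, 4.5, 0, 0, 0, 0, 0, 0],
)

```text
time: 39.4
tool_pos: [0.5544, -0.2428, 0.0294]
tcp_rot: [-2.07, -2.361, 0.001]
wrist_force: [0.5, 5.7, 1.3]
width: 0.523
grip_force: 0.0
```

move_arm(
  series=[4.5, -0.2, 0, 0, 0, 0, 0, 4.5, 0, 0, 0, 0, 0, 0],
)

```text
time: 39.65
tool_pos: [0.5543, -0.2428, 0.0293]
tcp_rot: [-2.068, -2.359, -0.001]
wrist_force: [-0.7, 13.5, 3.8]
width: 0.526
grip_force: 0.0
```

move_arm(
  series=[4.5, -0.2, 0, 0, 0, 0, 0, 4.5, 0, 0, 0, 0, 0, 0],
)

```text
time: 39.9
tool_pos: [0.554, -0.2428, 0.0291]
tcp_rot: [-2.066, -2.356, -0.003]
wrist_force: [-1.5, 20.2, 7.0]
width: 0.528
grip_force: 0.0
```

Run:
```python
from h import *
st(); print(Ti(read_state()["tool_pos"]))
im=read_camera("side")
for ce,s,m in blobs(im,(50,35,50),(88,255,255),500)[-1:]:
    q=onplane("side",np.argwhere(m)[:,::-1],.068)[:,:2]; r=cv2.minAreaRect((q*1000).astype(np.float32)); print("lid",np.array(r[0]).round(1),np.array(r[1]).round(1),round(r[2],2),Ti(np.array(r[0])/1000))
```

```text
t 39.9 tcp [ 0.554  -0.2428  0.0291] psi 97.5 zdir [-0.005  0.007 -1.   ] F [-1.5 20.2  7. ] w 0.528 g 0.0 q [-0.46  0.35  1.92  0.01  0.88 -0.59]
[66.7 26.1]
lid [ 569.8 -322.2] [ 88.9 140.3] 7.41 [ 72.  -54.7]
```

Run:
```python
from h import *
d=T(67,60);a,b=T(-12,-46),T(4,-46)
plan([(*d,.030,97.5,4.5),(*d,.16,97.5,4.5),(*a,.16,7.6,7,1),(*a,.029,7.6,7,1),(*b,.029,7.6,7,1)],step=.045)
```

```text
[ 4.5, 3.4, 0, -0.1, -0.2, -0.4, 0, |, 4.5, -0, 0, -4.3, -0, -0, 0,, 4.5, -0, 0, -4.3, -0, -0, 0,, 4.5, -0, 0, -4.4, -0, -0, 0, |, 7, -1.1, -0.8, 0, -0, -0, 9, ]
[ 7, -1.1, -0.6, 0, -0, -0, 9,, 7, -1.3, -0.4, 0, -0, 0, 9,, 7, -1.3, -0.2, 0, -0, 0, 9,, 7, -1.3, -0.1, 0, -0, 0, 9,, 7, -1.3, 0.2, 0, -0, 0, 9, ]
[ 7, -1.3, 0.4, 0, -0, 0, 9,, 7, -1.2, 0.6, 0, -0, 0, 9,, 7, -1, 0.8, 0, -0, 0, 9,, 7, -1, 0.9, 0, -0, 0, 8.9,, 7, 0, 0, 0, 0, 0, 0, | ]
[ 7, 0, 0, 4.4, -0, 0, 0,, 7, 0, 0, 4.4, -0, 0, 0,, 7, 0, 0, 4.3, -0, 0, 0,, 7, 0, 0, 0, 0, 0, 0, |, 7, 1.6, 0, 0, -0, 0, 0, ]
[ 7, 0, 0, 0, 0, 0, 0, | ]
end [ 0.501  -0.3225  0.0294] 21
```

move_arm(
  series=[4.5, 0.6, 0, 0, 0, 0, 0, 4.5, 3, 0, 0, 0, 0, 0, 4.5, 0, 0, -4.3, 0, 0, 0, 4.5, 0, 0, -4.3, 0, 0, 0, 4.5, 0, 0, -4.4, 0, 0, 0],
)

```text
time: 40.58
tool_pos: [0.5507, -0.2128, 0.161]
tcp_rot: [2.069, 2.362, -0.003]
wrist_force: [0.6, 0.6, -0.2]
width: 0.529
grip_force: 0.0
```

move_arm(
  series=[7, -1.1, -0.8, 0, 0, 0, 9, 7, -1.1, -0.6, 0, 0, 0, 9, 7, -1.3, -0.4, 0, 0, 0, 9, 7, -1.3, -0.2, 0, 0, 0, 9, 7, -1.3, -0.1, 0, 0, 0, 9],
)

```text
time: 41.2
tool_pos: [0.5182, -0.2708, 0.1599]
tcp_rot: [2.818, 1.382, -0.002]
wrist_force: [0.5, 0.4, -0.9]
width: 0.818
grip_force: 0.0
```

move_arm(
  series=[7, -1.3, 0.2, 0, 0, 0, 9, 7, -1.3, 0.4, 0, 0, 0, 9, 7, -1.2, 0.6, 0, 0, 0, 9, 7, -1, 0.8, 0, 0, 0, 9, 7, -1, 0.9, 0, 0, 0, 8.9],
)

```text
time: 41.82
tool_pos: [0.486, -0.329, 0.16]
tcp_rot: [3.132, 0.201, -0.001]
wrist_force: [-0.9, 0.1, 0.6]
width: 0.819
grip_force: 0.0
```

move_arm(
  series=[7, 0, 0, 0, 0, 0, 0, 7, 0, 0, 4.4, 0, 0, 0, 7, 0, 0, 4.4, 0, 0, 0, 7, 0, 0, 4.3, 0, 0, 0, 7, 0, 0, 0, 0, 0, 0],
)

```text
time: 42.45
tool_pos: [0.483, -0.3253, 0.0248]
tcp_rot: [-3.13, -0.213, 0.012]
wrist_force: [-0.5, 0.9, 0.4]
width: 0.824
grip_force: 0.0
```

move_arm(
  series=[7, 1, 0, 0, 0, 0, 0, 7, 0, 0, 0, 0, 0, 0],
)

```text
time: 42.7
tool_pos: [0.499, -0.3279, 0.0316]
tcp_rot: [3.13, 0.211, 0.005]
wrist_force: [-0.9, -0.0, 0.5]
width: 0.821
grip_force: 0.0
```

Run:
```python
from h import *
P,c,im=tray(); print(Ti(read_state()["tool_pos"]))
```

```text
t 42.75 tcp [ 0.4983 -0.3276  0.0313] psi 7.7 zdir [ 0.003 -0.004 -1.   ] F [ 0.3 -0.1  0. ] w 0.821 g 0.0 q [-0.62  0.32  1.95 -0.    0.86  0.82]
lid px [   83     0   394   271 99287] 
lid rect mm [ 566.9 -319.3] [ 82.3 123.6] 7.58
[  0.4 -50.6]
```

move_arm(
  series=[7, 0.5, 0, 0, 0, 0, 0, 7, 0.5, 0, 0, 0, 0, 0, 7, 0.2, 0, 0, 0, 0, 0, 7, 0, 0, 0, 0, 0, 0],
)

```text
time: 43.25
tool_pos: [0.5079, -0.3248, 0.0286]
tcp_rot: [3.133, 0.21, -0.002]
wrist_force: [-0.2, 0.2, 0.3]
width: 0.82
grip_force: 0.0
```

move_arm(
  series=[7, 0.2, 0, 0, 0, 0, 0, 7, 0, 0, 0, 0, 0, 0],
)

```text
time: 43.5
tool_pos: [0.5097, -0.3246, 0.0285]
tcp_rot: [3.133, 0.209, -0.002]
wrist_force: [-0.3, -0.4, 0.2]
width: 0.821
grip_force: 0.0
```

move_arm(
  series=[7, 0.2, 0, 0, 0, 0, 0, 7, 0, 0, 0, 0, 0, 0],
)

```text
time: 43.75
tool_pos: [0.5111, -0.3242, 0.0284]
tcp_rot: [3.134, 0.21, -0.004]
wrist_force: [-3.1, 0.1, 1.8]
width: 0.816
grip_force: 0.0
```

move_arm(
  series=[7, 0.2, 0, 0, 0, 0, 0, 7, 0, 0, 0, 0, 0, 0],
)

```text
time: 44.0
tool_pos: [0.5114, -0.3238, 0.0281]
tcp_rot: [-3.134, -0.209, 0.009]
wrist_force: [-8.6, -1.7, 3.4]
width: 0.817
grip_force: 0.0
```

move_arm(
  series=[7, 0.2, 0, 0, 0, 0, 0, 7, 0, 0, 0, 0, 0, 0],
)

```text
time: 44.25
tool_pos: [0.5112, -0.3232, 0.0274]
tcp_rot: [-3.133, -0.209, 0.015]
wrist_force: [-14.0, -1.3, 4.9]
width: 0.818
grip_force: 0.0
```

move_arm(
  series=[7, 0.2, 0, 0, 0, 0, 0, 7, 0, 0, 0, 0, 0, 0],
)

```text
time: 44.5
tool_pos: [0.5112, -0.3232, 0.0274]
tcp_rot: [-3.132, -0.209, 0.021]
wrist_force: [-20.5, -2.7, 8.2]
width: 0.821
grip_force: 0.0
```

move_arm(
  series=[7, 0.2, 0, 0, 0, 0, 0, 7, 0, 0, 0, 0, 0, 0],
)

```text
time: 44.75
tool_pos: [0.5111, -0.3231, 0.0273]
tcp_rot: [-3.131, -0.209, 0.027]
wrist_force: [-26.5, -4.2, 13.6]
width: 0.818
grip_force: 0.0
```

Run:
```python
from h import *
P,c,im=tray(); print(Ti(read_state()["tool_pos"]))
```

```text
t 44.8 tcp [ 0.5111 -0.3231  0.0274] psi 7.7 zdir [-0.017  0.002 -1.   ] F [-27.7  -4.3  12.7] w 0.818 g 0.0 q [-0.6   0.35  1.92 -0.01  0.89  0.84]
lid px [    82     30    410    279 104025] 
lid rect mm [ 569.1 -318.7] [ 82.6 123.2] 7.54
[ 13.6 -47.8]
```

move_arm(
  series=[7, -0.8, 0, 0, 0, 0, 0, 7, -3, 0, 0, 0, 0, 0, 7, 0, 0, -4.3, 0, 0, 0, 7, -1, 0, -5, 0, 0, 0, 7, -1, 0, -5, 0, 0, 0],
)

```text
time: 45.42
tool_pos: [0.4627, -0.3307, 0.1732]
tcp_rot: [3.133, 0.21, 0.001]
wrist_force: [0.7, 0.2, 0.6]
width: 0.823
grip_force: 0.0
```

move_arm(
  series=[7, 0, 0, -5, 0, 0, 0, 7, -1, 0, -5, 0, 0, 0, 7, 0, 0, 0, 0, 0, 0, 7, 0, 0, 0, 0, 0, 0],
)

```text
time: 45.92
tool_pos: [0.4529, -0.3318, 0.2717]
tcp_rot: [3.133, 0.21, -0.0]
wrist_force: [0.1, -0.5, -0.0]
width: 0.818
grip_force: 0.0
```

Run:
```python
from h import *
P,c,im=tray()
# visible lid corners vs rim edges in tray frame
b=max(blobs(im,(50,35,50),(88,255,255),200),key=lambda t:t[1][4]); q=onplane("wrist",np.argwhere(b[2])[:,::-1],.074,c)
t=np.array([Ti(p) for p in q]); print("lid x,y 1/99%",np.percentile(t,[.5,99.5],axis=0))
t=np.array([Ti(p) for p in P]); t=t[(t[:,0]>-100)&(t[:,0]<135)&(t[:,1]>-135)&(t[:,1]<110)]
print("back outer by y",[np.percentile(t[(t[:,0]>100)&(abs(t[:,1]-y)<8),0],98).round(1) for y in(40,70,90)],"right outer by x",[np.percentile(t[(t[:,1]<-100)&(abs(t[:,0]-x)<8),1],2).round(1) for x in(-60,-30,0)])
for n in("side","scene"):
    i=read_camera(n)
    print(n,"reds",[(c0.round(0).tolist(),int(s[4])) for c0,s,m in blobs(i,(0,140,50),(9,255,255),15)])
    cc=max([z for z in blobs(i,(50,35,50),(88,255,255),300) if 100<z[0][0]<400 and z[0][1]>150],key=lambda z:z[1][4]); q=onplane(n,np.argwhere(cc[2])[:,::-1],.068)[:,:2]; r=cv2.minAreaRect((q*1000).astype(np.float32)); print(Ti(np.array(r[0])/1000),r[2])
    cv2.imwrite(f"pics/end_{n}.png",i[:,:,::-1])
```

```text
t 45.98 tcp [ 0.4523 -0.3314  0.2704] psi 7.7 zdir [-0.002 -0.    -1.   ] F [ 0.6 -0.1  0.1] w 0.822 g 0.0 q [-0.68  0.03  1.81 -0.    1.3   0.76]
lid px [  217    32   127    85 10331] 
lid rect mm [ 566.9 -319. ] [ 86.2 127.4] 7.5
lid x,y 1/99% [[  27.2 -113.6]
 [ 112.1   11.5]]
back outer by y [np.float64(120.3), np.float64(120.3), np.float64(120.2)] right outer by x [np.float64(-121.1), np.float64(-121.4), np.float64(-121.5)]
side reds [([39.0, 126.0], 1349)]
[ 73.1 -55. ] 7.361522674560547
scene reds [([529.0, 187.0], 598)]
[-502.8  360.9] 88.1897964477539
```

Run:
```python
from h import *
i=read_camera("side"); print([(c.round(0).tolist(),s[:5].tolist()) for c,s,m in blobs(i,(0,90,30),(10,255,255),25) if c[0]>150]+[(c.round(0).tolist(),s.tolist()) for c,s,m in blobs(i,(168,80,30),(180,255,255),25)])
a=cv2.imread("pics/s9.png")[:,:400,::-1]; b=cv2.resize(i[85:205,225:325],None,fx=4,fy=4)
d=np.abs(a.astype(int)-b).max(2); print("changed frac",(d>40).mean())
```

```text
[]
changed frac 0.3816510416666667
```

move_arm(
  series=[7, -0.4, -4.8, -0.3, 0, 0, 0, 7, 0, -4.8, 0, 0, 0, 0, 7, 0, -4.8, 0, 0, 0, 0, 7, 0, -4.8, 0, 0, 0, 0, 7, 0, -4.8, 0, 0, 0, 0],
)

```text
time: 46.75
tool_pos: [0.4158, -0.093, 0.2732]
tcp_rot: [3.134, 0.209, -0.004]
wrist_force: [0.1, 1.3, 0.9]
width: 0.821
grip_force: 0.0
```

move_arm(
  series=[7, 0.5, -4.8, 0, 0, 0, 0, 7, 0.5, -4.8, 0, 0, 0, 0, 7, 0.5, -4.8, 0, 0, 0, 0, 7, 0.5, -4, 0, 0, 0, 0, 7, 0, 0, 0, 0, 0, 0],
)

```text
time: 47.38
tool_pos: [0.4112, 0.0926, 0.273]
tcp_rot: [3.133, 0.217, -0.005]
wrist_force: [-0.5, -0.6, -0.5]
width: 0.819
grip_force: 0.0
```

Run:
```python
from h import *
st()
i=read_camera("side"); print([(c.round(0).tolist(),s[:5].tolist()) for c,s,m in blobs(i,(0,90,30),(10,255,255),25) if c[0]>150])
a=cv2.imread("pics/s9.png")[:,:400,::-1]; b=cv2.resize(i[85:205,225:325],None,fx=4,fy=4)
d=np.abs(a.astype(int)-b).max(2)>40; print("changed frac",d.mean(),"by column quarter",[d[:,k:k+100].mean().round(3) for k in(0,100,200,300)])
e=d[100:330,40:130]; print("free edge region",e.mean())
c=max([z for z in blobs(i,(50,35,50),(88,255,255),300) if z[0][1]>250],key=lambda z:z[1][4]); q=onplane("side",np.argwhere(c[2])[:,::-1],.068)[:,:2]; r=cv2.minAreaRect((q*1000).astype(np.float32)); print(Ti(np.array(r[0])/1000),r[2])
```

```text
t 47.38 tcp [0.4112 0.0926 0.273 ] psi 7.9 zdir [-0.003 -0.001 -1.   ] F [-0.5 -0.6 -0.5] w 0.819 g 0.0 q [ 0.16 -0.25  2.06 -0.    1.34  1.6 ]
[([263.0, 174.0], [251, 164, 22, 19, 218])]
changed frac 0.106390625 by column quarter [np.float64(0.348), np.float64(0.077), np.float64(0.0), np.float64(0.0)]
free edge region 0.33608695652173914
[ 73.2 -54.9] 7.577799320220947
```

```bash
python3 -c "
from workcell import *
print(finish_job())"
```

```text
the job is handed in; nothing more can be done
None
```

The job is handed in: all three tomatoes are in the crisper (I saw no peppers on the worktop), the cover is ajar at about 29 degrees, and the food container sits square and flush in the tray corner; the verdict was not shown to me.

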